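# Hang the magnifier on the safety hook and prove it with a tug

### The arm

A 6-joint arm with a two-finger parallel gripper is mounted at the origin on the work surface. World frame = base frame: x ahead of the robot, y to its left, z up, the work surface at z = 0. Lengths are in m, angles in degrees, forces in N, time in s.
With the tool pointing down it reaches from about 0.3 to 0.875 m from the base axis. Payload 6.4 kg.
Tool frame: the origin (TCP) lies at the centre of the arm's flange, where the gripper is bolted on; the fingertips stand 173 mm ahead of it and the grasp point (between the pads) lies 155 mm ahead of it (env.grip_depth is the distance from the TCP to the grasp point, in m); z points along the fingers, y is the direction in which the jaws open and shut (so a half turn about z gives the same grasp; the last joint's range is limited). The gripper opens to 85 mm and grips with 20 to 120 N. Pads are 22 mm wide; open, the fingers measure 114 mm over their backs; the gripper's body (76 mm by 85 mm) begins 54 mm behind the grasp point. The pads swing forward as they close: fully open they stand 13 mm farther back than shut.
Start: joints at [58.654, 10.359, 92.074, -0, 77.567, -11.82], TCP at [0.192, 0.542, 0.405] pointing down, gripper open.
Joint ranges: [-171.53, 171.53], [-51.25, 118.39], [17.06, 147.69], [-65.23, 245.23], [0, 150.52], [-178.68, 178.68]. Speed limits (degrees/s): [147.25, 147.25, 172.46, 180, 180, 180].

### API

Orientations are given as a 3x3 rotation matrix whose columns are the frame's x, y, z axes.
In Python, from bench import monitor, optics, job, env gives the robot as it stands.
- The arm moves only by the tool jog_arm, never from a script. Its argument "rows" is text: rows parted by semicolons, each of 5 numbers parted by spaces: the closure, from 0 (fully open) to 1 (shut), then the shift along the tool's x, y, z in mm, then the turn about the tool's z in rad. A call has 1 to 8 rows; each row is the pose to reach, as a shift and turn from the pose commanded when the call began, along the tool's axes at that moment; what a row does not reach only later rows make up. A row lasts 1/12 s, in which the tool goes at most 41.7 mm and 7.16 degrees, less where a joint would pass 70% of its speed; a pose out of reach is approached as far as the arm can. A call with a gripper value outside its range is refused whole. The fingers move at their own pace and stop on an object; "force" is the grip in N (left out, the last holds). Time passes only in rows, so rows that repeat a pose let the fingers close. It gives the time, the measured TCP pose, the force and the opening at its end, in the units of the state.
- monitor.sense(): the state, without advancing time (a new reading comes with each control period).
- optics.snapshot(name): name is "scene" or "top" or "wrist"; returns the picture (400x640x3 uint8, blue, green, red); there is no depth.
- optics.camera_params(name): a dict with "vfov" (degrees; the focal length in pixels is half the picture's height over the tangent of half this angle, whatever the lens; pixels are square), "cx", "cy" (the principal point, pixels), "xyz" and "orientation" of the camera in the world. Camera axes: x right, y up, looking along -z (the intrinsics and any distortion apply to the point x, -y, -z); pixel columns grow to the right and rows downward; lengths in m; the calibration is good to about 2 mm. The wrist camera is an equidistant fisheye: a pixel r from the principal point sees the ray r / f radians off the axis. A picture is of the moment at which its call begins: read the wrist's pose just before it. camera_params takes no time and is no camera call; for the wrist camera it gives the pose at the moment of the call.
- job.hand_in(): hands the job in, once; it reports no verdict.
The state is a dict: "clock": time; "joint_pos": joint angles; "qd": joint speeds; "effort": joint torques, N m; "eef_pos": TCP position; "tool_rot": TCP orientation; "force": force on the tool from outside, world axes, zero at the start; "wrist_torque": the same for the moment, N m; "grip_width": finger opening in m.
Only numpy, scipy, OpenCV 4.12 (cv2) and the standard library are available. Lean on these libraries where they do the work, as an engineer would, in place of code of your own. Each camera call takes 0.05 s, during which the arm holds its last target.

### The job

Put the hand magnifier away: take it by its handle, lift it upright out of the slotted wooden block and press its steel loop down past the sprung brass keeper of the safety hook on the bench post, until the keeper has snapped shut above it. Then tug the magnifier gently straight down, with about the weight of a kilo and no more than a kilo and a half, for about a second, to be sure that the hook holds it, and let go so that it hangs still. Do not finger the lens, and leave the other things on the bench alone.

Things in the scene. Friction and masses are not known exactly. Their poses are not given: they have to be found in the camera images.
- handle_mid (a point): centre of the hand magnifier's blue handle, a flat bar 16 mm wide (y), 12 mm thick (x), 96 mm long (z), steel cap above. Loose, about 0.12 kg, upright in the wooden block. z up to the loop, x square to the lens and through the loop. Grip the sides along y, the gripper leaning about 30 degrees to the -x side (fingers point down and to +x), so that its body stays clear of loop and hook
- loop_top (a point): middle of the top bar of the stiff steel loop (4 mm round wire, fixed to the handle) on the magnifier, 100 mm above handle_mid along its z; same axes. The loop's opening is 20 mm wide (y) and 40 mm high, from the handle's cap to the underside of the top bar
- magnifier: the whole magnifier, 200 mm high; origin at the middle of the lower edge of its black rectangular lens frame (60 mm wide in y, 10 mm thick in x, 46 mm high), 98 mm below handle_mid; same axes
- lens: clear glass in the magnifier's frame, 50 x 34 mm; origin at its centre, 23 mm above the frame's lower edge. Not to be touched
- rack: wooden block on the bench, 64 x 176 x 60 mm high, fixed; origin under its centre, z up. The lens frame stands 26 mm deep in a slot (63.5 mm along y, 11.5 mm along x) at its middle; a short wooden graver handle stands near each end, up to 92 mm above the bench
- post: bench post, fixed: grey base plate 110 x 130 x 10 mm, origin under its centre, z up; a 20 mm steel column, 315 mm high, carries in a black clamp the safety hook, which reaches out to the post's -x side
- hook_seat (a point): safety hook of 6 mm steel rod, a U in the post's x-z plane, opening up; the point is the top of the rod at its lowest place, 250 mm above the bench. Axes as the post: x towards the column, z up. Inside, the U runs from x -18 (front, tip) to +16 mm (back shank), flat for 8 mm either side; the rod's underside is at z -6 mm. A loop that is seated has loop_top about 2 mm above this point
- hook_tip (a point): centre of the round end (7 mm) of the hook's front tip, 19 mm towards -x and 20 mm above hook_seat; its top is 23.6 mm above hook_seat. The loop's top bar must come in over it
- keeper (a joint): brass wire keeper in the hook's mouth, 11 mm wide, hinged 13 mm behind (+x) and 34 above hook_seat, sloping down to the inside of the tip. 0 rad shut, grows to 0.62 as it is pressed down; a spring (1 to 5 N at its end) shuts it. Press the loop's bar down close behind the tip, loop_top 9 to 13 mm to -x of hook_seat: it slips by some 10 mm above the seat, then drops freely to the rod
- drilled_block: loose steel block 70 x 55 x 20 mm with small holes; bystander
- brush: loose bench brush, wooden, about 200 mm long; bystander
- hex_key: loose hexagon key, dark steel, 90 mm; bystander
- pliers: loose pliers with orange grips, 150 mm; bystander
- jar: loose small glass jar with black cap, 48 mm wide, 50 mm high; bystander
- ring_clamp: loose wooden ring clamp, 120 mm; bystander
Mind the look-alikes: they are no part of the job. There is more than one size of the magnifier; the job needs the smallest.

How it is judged:
By the outcome, as a careful person would: the job done as asked, in the order asked, and still so for the second after the job is handed in, with the robot touching nothing.
It also fails if it takes over 72 s, if anything falls off the work surface, if the arm or the gripper's body presses on something with over 40 N, if the wrist force passes 120 N, or if a joint passes its speed limit or range.

## Working session

There is one attempt and no reset: what is moved stays moved. The work goes in short steps, Python scripts to look and compute and a tool call to move; the robot and the scene stay as the last step left them, time stands still between calls to the robot, and variables do not carry over. Pictures are saved under pics/ and viewed, and the job is handed in when it is done.

Besides the shell and the picture viewer there is one more tool, called after ">>>" in YAML: its name, and indented under it one key for each argument. jog_arm: Moves the arm, as the interface text tells. Its arguments: {"type":"object","properties":{"rows":{"type":"string"},"force":{"type":"number"}},"required":["rows"]}

```bash
ls; mkdir -p pics
python3 - <<'E'
from bench import monitor, optics, job, env
import cv2
print(monitor.sense())
for n in ["scene","top","wrist"]:
    print(n,optics.camera_params(n))
    cv2.imwrite(f"pics/{n}0.png",optics.snapshot(n))
print([a for a in dir(env) if a[0]!='_'])
E
```

```text
pics
{'clock': 0.0, 'joint_pos': array([ 5.86533972e+01,  1.04022269e+01,  9.21329537e+01, -2.02974858e-04,
        7.75671915e+01, -1.18193572e+01]), 'qd': array([-0.0592163 , -0.02313354,  0.00251685,  0.00205166, -0.09802762,
        0.00665951]), 'effort': array([ 1.04617018e-04, -4.44887674e+01, -3.51328039e+01, -4.20975466e-04,
        9.21377301e-03, -3.30795478e-05]), 'eef_pos': array([0.19203575, 0.54170971, 0.40376966]), 'tool_rot': array([[-9.42482739e-01,  3.34253538e-01, -9.26527385e-04],
       [ 3.34254626e-01,  9.42481571e-01, -1.52773154e-03],
       [ 3.62585313e-04, -1.74955667e-03, -9.99998404e-01]]), 'force': array([ 0.26730713,  0.81017552, -0.11117994]), 'wrist_torque': array([ 0.01254208,  0.01338886, -0.00881848]), 'grip_width': 0.08562370881990616}
scene {'vfov': 54.329005827444895, 'cx': 328.26992382906724, 'cy': 193.27003274551458, 'xyz': array([1.1433427 , 0.25661031, 1.14005823]), 'orientation': array([[-0.35350084, -0.78490879,  0.50887656],
       [ 0.93536821, -0.29013419,  0.20225842],
       [-0.01111192,  0.54748548,  0.8367414 ]])}
top {'vfov': 44.91581424586233, 'cx': 313.1691109870846, 'cy': 197.2926962659172, 'xyz': array([0.47900166, 0.03275988, 1.42886263]), 'orientation': array([[ 0.02789749,  0.99790393, -0.05839074],
       [-0.99960229,  0.02809044,  0.00248605],
       [ 0.00412106,  0.05829816,  0.99829071]])}
wrist {'vfov': 65.70646984690485, 'cx': 319.6491180899417, 'cy': 196.2877845411612, 'xyz': array([0.12501756, 0.56505836, 0.37279748]), 'orientation': array([[ 3.34001504e-01, -9.04693090e-01, -2.64524873e-01],
       [ 9.42572059e-01,  3.20294972e-01,  9.47050353e-02],
       [-9.53004296e-04, -2.80965378e-01,  9.59717431e-01]])}
['IKError', 'grip_depth']
```

View pics/scene0.png

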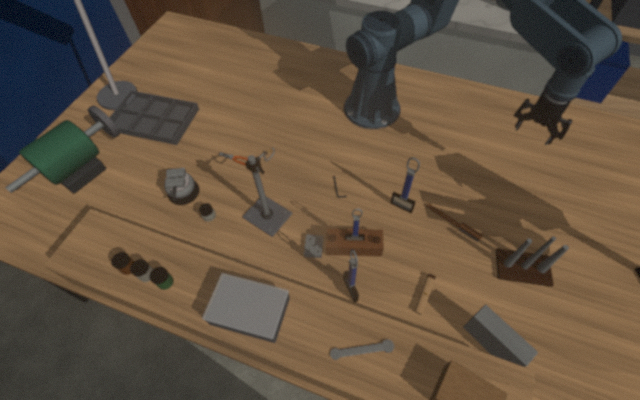

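View pics/top0.png

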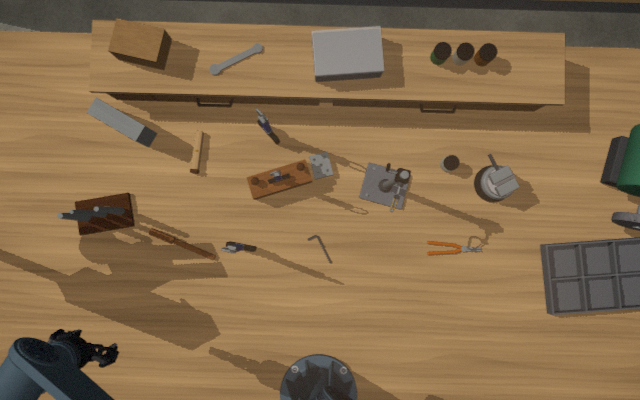

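View pics/wrist0.png

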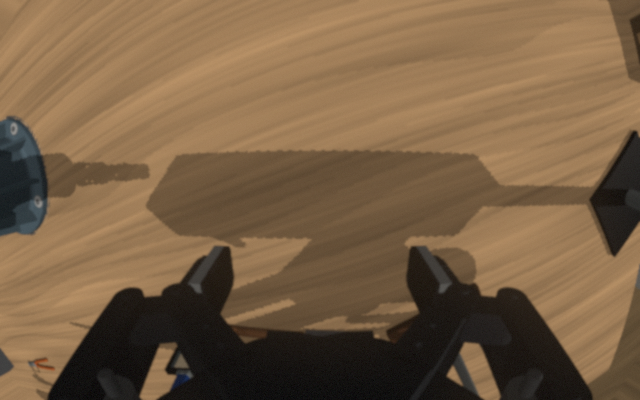

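```bash
cat > h.py <<'E'
import numpy as np, cv2
from bench import monitor, optics, job, env
def ray(name,u,v,P=None):
    P=P or optics.camera_params(name)
    f=200/np.tan(np.radians(P['vfov'])/2)
    x,y=u-P['cx'],v-P['cy']
    if name=='wrist':
        r=np.hypot(x,y);t=r/f
        d=np.array([np.sin(t)*x/r,-np.sin(t)*y/r,-np.cos(t)]) if r>0 else np.array([0,0,-1.])
    else: d=np.array([x/f,-y/f,-1]); d/=np.linalg.norm(d)
    return P['xyz'],P['orientation']@d
def atz(name,u,v,z,P=None):
    o,d=ray(name,u,v,P); return o+d*(z-o[2])/d[2]
def tri(*rs):
    A=np.zeros((3,3));b=np.zeros(3)
    for o,d in rs:
        M=np.eye(3)-np.outer(d,d);A+=M;b+=M@o
    p=np.linalg.solve(A,b)
    return p,[np.linalg.norm((np.eye(3)-np.outer(d,d))@(p-o))*1e3 for o,d in rs]
def proj(name,p,P=None):
    P=P or optics.camera_params(name)
    f=200/np.tan(np.radians(P['vfov'])/2)
    c=P['orientation'].T@(np.asarray(p,float)-P['xyz']); x,y,z=c[0],-c[1],-c[2]
    if name=='wrist':
        r=np.hypot(x,y);t=np.arctan2(r,z);return np.array([P['cx']+f*t*x/r,P['cy']+f*t*y/r])
    return np.array([P['cx']+f*x/z,P['cy']+f*y/z])
def crop(img,x0,y0,x1,y1,s,out,grid=10):
    c=cv2.resize(img[y0:y1,x0:x1],None,fx=s,fy=s,interpolation=cv2.INTER_CUBIC)
    for x in range((x0//grid+1)*grid,x1,grid): cv2.line(c,((x-x0)*s,0),((x-x0)*s,6),(0,255,255),1); cv2.putText(c,str(x),((x-x0)*s+1,16),0,.35,(0,255,255),1)
    for y in range((y0//grid+1)*grid,y1,grid): cv2.line(c,(0,(y-y0)*s),(6,(y-y0)*s),(0,255,255),1); cv2.putText(c,str(y),(8,(y-y0)*s+4),0,.35,(0,255,255),1)
    cv2.imwrite(out,c)
E
python3 - <<'E'
from h import *
s=cv2.imread('pics/scene0.png');t=cv2.imread('pics/top0.png')
crop(s,210,140,420,300,3,'pics/s_c.png'); crop(t,210,100,420,260,3,'pics/t_c.png')
E
```

```text
(no output)
```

View pics/s_c.png

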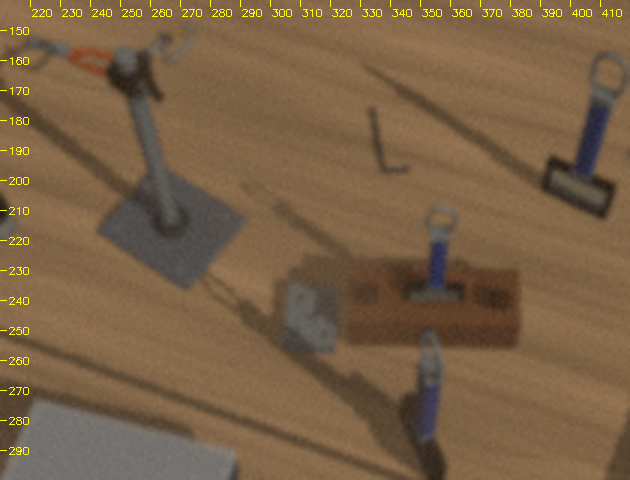

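View pics/t_c.png

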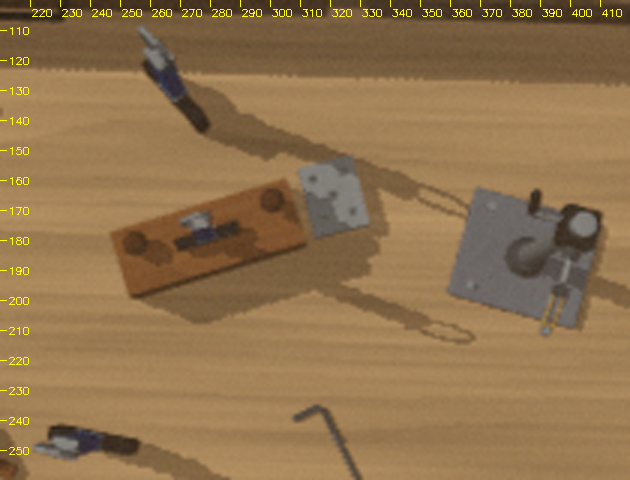

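>>> jog_arm:
  rows: "0 0 330 -80 0;0 0 330 -80 0;0 0 330 -80 0;0 0 330 -80 0;0 0 330 -80 0;0 0 330 -80 0;0 0 330 -80 0;0 0 330 -80 0"

```text
clock: 0.82
eef_pos: [0.2934, 0.8264, 0.4775]
tool_rot: [[-0.942, 0.334, 0.0], [0.334, 0.942, 0.001], [0.0, 0.001, -1.0]]
force: [0.8, 1.8, 0.6]
grip_width: 0.0856
```

>>> jog_arm:
  rows: "0 0 200 0 0;0 0 200 0 0;0 0 200 0 0;0 0 200 0 0;0 0 200 0 0;0 0 200 0 0"

```text
clock: 1.32
eef_pos: [0.3028, 0.853, 0.4452]
tool_rot: [[-0.943, 0.334, 0.012], [0.334, 0.942, 0.032], [-0.001, 0.035, -0.999]]
force: [-0.7, 0.2, 0.2]
grip_width: 0.0854
```

```bash
python3 -c "
from h import *
s=monitor.sense();print(s['joint_pos'],s['tool_rot'],s['eef_pos'],s['clock'])"
```

```text
[ 62.9403132   58.32684103  17.05496425   0.2288914  102.65099821
  -7.48367733] [[-9.42509108e-01  3.33959735e-01  1.21440145e-02]
 [ 3.34179853e-01  9.41954288e-01  3.23410882e-02]
 [-6.38485252e-04  3.45400552e-02 -9.99403110e-01]] [0.30281164 0.85296813 0.44518934] 1.3167
```

>>> jog_arm:
  rows: "0 0 200 0 0;0 0 200 0 0;0 0 200 0 0;0 0 200 0 0;0 0 200 0 0;0 0 200 0 0"

```text
clock: 1.82
eef_pos: [0.3073, 0.8656, 0.4124]
tool_rot: [[-0.942, 0.334, 0.021], [0.334, 0.941, 0.058], [-0.0, 0.061, -0.998]]
force: [0.3, 0.5, -1.0]
grip_width: 0.0854
```

>>> jog_arm:
  rows: "0 0 -100 0 0;0 0 -100 0 0;0 0 -100 0 0"

```text
clock: 2.07
eef_pos: [0.2776, 0.7803, 0.4051]
tool_rot: [[-0.942, 0.334, 0.021], [0.334, 0.941, 0.058], [-0.0, 0.061, -0.998]]
force: [0.5, 0.2, 1.5]
grip_width: 0.0858
```

```bash
python3 -c "
from h import *
s=monitor.sense();print(s['joint_pos'],s['tool_rot'],s['eef_pos'],s['clock'])"
```

```text
[62.15258884 42.55259071 47.4879478   0.50148092 86.49088685 -8.32454728] [[-9.42416528e-01  3.33810312e-01  2.05368823e-02]
 [ 3.34441443e-01  9.40656146e-01  5.75754921e-02]
 [-9.88515177e-05  6.11284799e-02 -9.98129901e-01]] [0.27756001 0.7802907  0.40511116] 2.0667
```

```bash
python3 -c "
from h import *
import numpy as np
D=[(10.4022,92.133,77.567,.5747,.40377),(58.32684,17.05496,102.651,.90513,.44519),(42.55259,47.48795,86.4909,.82820,.40511)]
A=[];b=[]
for a,c,e,r,z in D:
    a,c,e=np.radians([a,c,e]); r=np.sqrt(r*r-.1185**2)
    A.append([np.sin(a),np.sin(a+c),np.sin(a+c+e),0]);b.append(r)
    A.append([np.cos(a),np.cos(a+c),np.cos(a+c+e),1]);b.append(z)
x,res,rk,s=np.linalg.lstsq(np.array(A),np.array(b),rcond=None);print(x,res,s)
L1,L2,d6,d1=x
for q2,q3 in [(-20,40),(-30,50),(-10,40),(-30,60),(-40,70),(-51,81),(0,30),(-51,90)]:
  a,c=np.radians([q2,q3]); print(q2,q3,L1*np.sin(a)+L2*np.sin(a+c),d1+L1*np.cos(a)+L2*np.cos(a+c)-d6)
"
```

```text
[0.46062666 0.50057796 0.24743015 0.31472786] [0.0004477] [2.84757659 1.88945145 0.56635063 0.02297281]
-20 40 0.013664151228243354 0.9705345888329208
-30 50 -0.05910558187420292 0.9366015050053548
-10 40 0.1703020013584564 0.9544396360091042
-30 60 0.019975652742815847 0.8997253196870868
-40 70 -0.045796126431826345 0.8536714241075379
-51 81 -0.10768516471962675 0.7906926812019374
0 30 0.2502889807655713 0.9614375899369084
-51 90 -0.042950226983488826 0.7462015911396288
```

>>> jog_arm:
  rows: "0 0 -240 -230 0;0 0 -240 -230 0;0 0 -240 -230 0;0 0 -240 -230 0;0 0 -240 -230 0;0 0 -240 -230 0;0 0 -240 -230 0;0 0 -240 -230 0"

```text
clock: 2.73
eef_pos: [0.1918, 0.5399, 0.6249]
tool_rot: [[-0.943, 0.333, 0.022], [0.334, 0.941, 0.06], [-0.001, 0.064, -0.998]]
force: [-0.4, -0.3, 1.5]
grip_width: 0.0857
```

>>> jog_arm:
  rows: "0 0 -240 -230 0;0 0 -240 -230 0;0 0 -240 -230 0;0 0 -240 -230 0;0 0 -240 -230 0;0 0 -240 -230 0;0 0 -240 -230 0;0 0 -240 -230 0"

```text
clock: 3.4
eef_pos: [0.106, 0.3002, 0.8397]
tool_rot: [[-0.943, 0.333, 0.023], [0.334, 0.941, 0.06], [-0.002, 0.064, -0.998]]
force: [0.5, -0.4, -0.6]
grip_width: 0.0854
```

```bash
python3 -c "
from h import *
s=monitor.sense();print(s['joint_pos'],s['tool_rot'],s['eef_pos'],s['clock'])"
```

```text
[ 48.1947222  -21.91435153  71.94626945   1.62865506 126.51291679
 -21.2983243 ] [[-0.94263181  0.33304041  0.02300778]
 [ 0.33383005  0.94072205  0.05999599]
 [-0.00166284  0.06423482 -0.99793343]] [0.10597961 0.30021312 0.83970479] 3.4
```

Now push up past the J5 limit.

>>> jog_arm:
  rows: "0 0 0 -330 0;0 0 0 -330 0;0 0 0 -330 0;0 0 0 -330 0;0 0 0 -330 0;0 0 0 -330 0"

```text
clock: 3.9
eef_pos: [0.098, 0.2861, 1.0429]
tool_rot: [[-0.942, 0.332, 0.051], [0.336, 0.937, 0.092], [-0.018, 0.104, -0.994]]
force: [0.4, -0.8, 0.9]
grip_width: 0.0856
```

```bash
python3 -c "
from h import *
s=monitor.sense();print(s['joint_pos'],s['tool_rot'],s['eef_pos'],s['clock'])"
```

```text
[ 47.44299065  -3.03514191  26.75891635   2.83159753 150.35061365
 -20.44085315] [[-0.94170521  0.3324824   0.05144657]
 [ 0.33597952  0.93734905  0.0921657 ]
 [-0.01757993  0.10407791 -0.99441376]] [0.09795784 0.28612337 1.04292165] 3.9
```

Run:
```python
from h import *
cv2.imwrite('pics/top1.png',optics.snapshot('top'));cv2.imwrite('pics/scene1.png',optics.snapshot('scene'));cv2.imwrite('pics/wrist1.png',optics.snapshot('wrist'))
t=cv2.imread('pics/top1.png')
crop(t,240,150,350,210,7,'pics/t_rack.png',5);crop(t,350,150,420,220,8,'pics/t_post.png',5)
s=cv2.imread('pics/scene1.png')
crop(s,300,200,400,270,8,'pics/s_rack.png',5);crop(s,215,140,305,240,6,'pics/s_post.png',5)
```

```text
(no output)
```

View pics/t_rack.png

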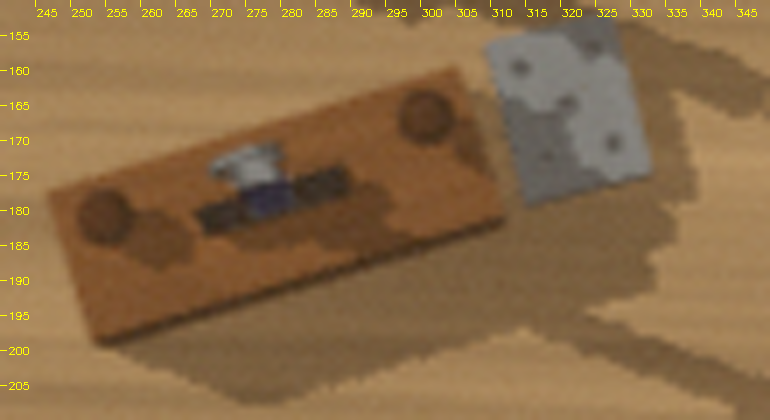

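View pics/t_post.png

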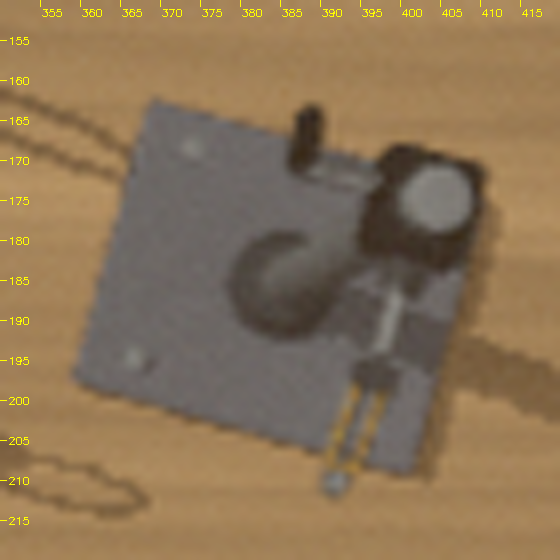

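View pics/s_rack.png

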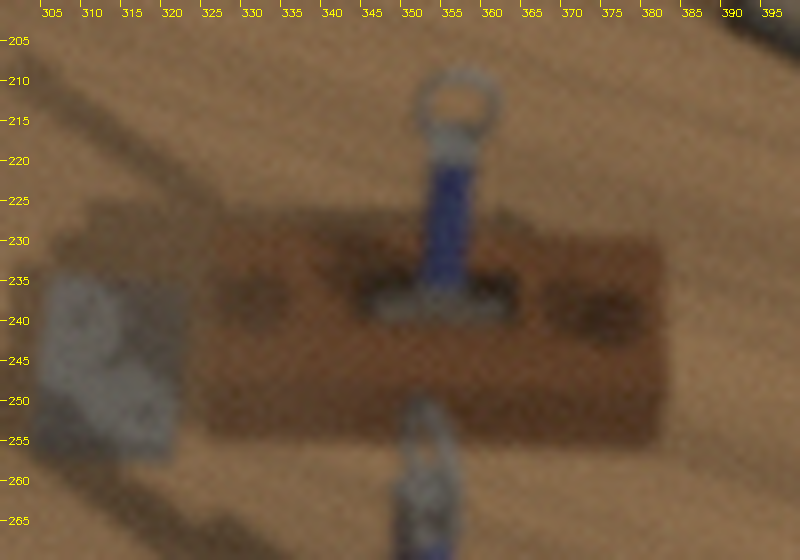

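View pics/s_post.png

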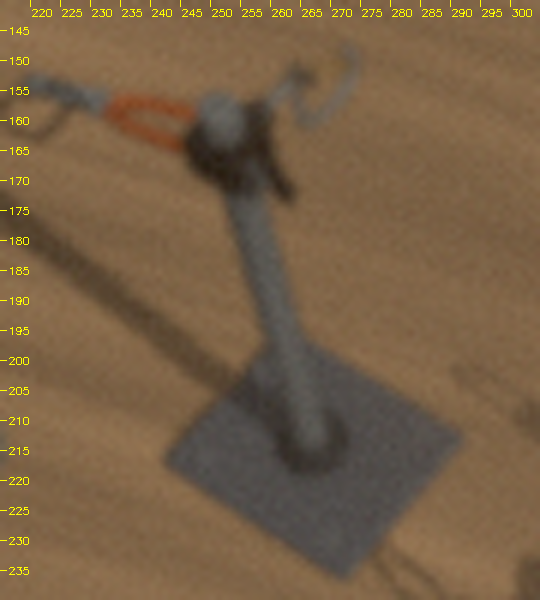

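View pics/wrist1.png

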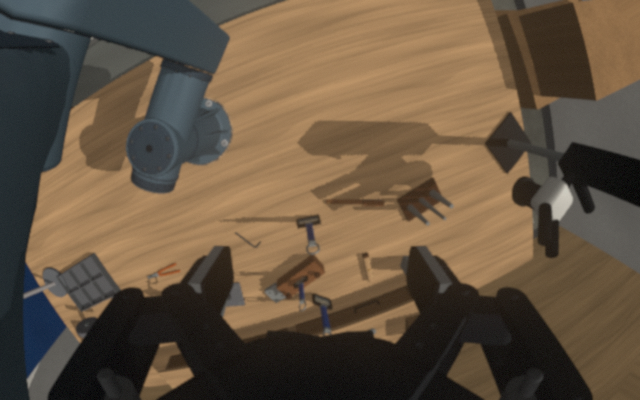

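View pics/scene1.png

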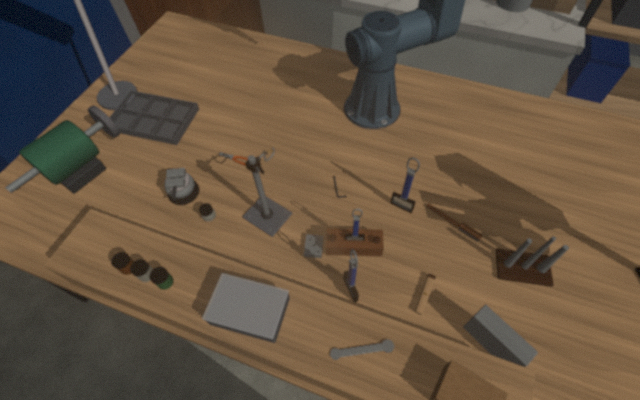

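Run:
```python
from h import *
def az(v): return np.degrees(np.arctan2(v[1],v[0]))
R=[atz('top',u,v,.06) for u,v in [(246.3,177.5),(304,159.5),(310,181),(252.8,198.3)]]
for p in R: print(p.round(4))
c=sum(R)/4; yv=R[0]-R[1]; xv=R[1]-R[2]
print('rack c',c.round(4),'len',np.linalg.norm(yv),np.linalg.norm(R[3]-R[2]),np.linalg.norm(xv),'y az',az(yv),az(R[3]-R[2]),'x',az(xv),az(R[0]-R[3]))
print('scene proj of rack c',proj('scene',c))
P=[atz('top',u,v,.01) for u,v in [(368,162.3),(359,197.5),(401,209)]]
print('post',[p.round(4) for p in P],'len',np.linalg.norm(P[0]-P[1]),np.linalg.norm(P[1]-P[2]),'x az',az(P[0]-P[1]),'y az',az(P[1]-P[2]))
pc=(P[0]+P[2])/2; print('centre',pc)
# scene corners
Q=[atz('scene',u,v,.01) for u,v in [(241.5,217),(271.5,236),(291.5,212.5)]]
print('scene post',[q.round(4) for q in Q],'centre',(Q[0]+Q[2])/2)
Q=[atz('scene',u,v,.06) for u,v in [(325,230),(381.5,229.5),(382,248),(325,249)]]
print('scene rack',[q.round(4) for q in Q],'centre',sum(Q)/4)
# hook tip
for nm,a,b in [('tip',(391.5,210),(271.8,147)),('columntop',(404,174.5),(250,158)),]:
    print(nm,tri(ray('top',*a),ray('scene',*b)))
print('loop ', tri(ray('top',275,171.5),ray('scene',356.5,209)))
```

```text
[0.61   0.2207 0.06  ]
[0.6661 0.0584 0.06  ]
[0.6051 0.0396 0.06  ]
[0.5514 0.2002 0.06  ]
rack c [0.6081 0.1297 0.06  ] len 0.17166231787682446 0.16929610703027376 0.0637599592615625 y az 109.06313631133729 108.50689355874454 x 17.15867272652624 19.29871102439008
scene proj of rack c [355.03449422 236.86810888]
post [array([ 0.67  , -0.1296,  0.01  ]), array([ 0.5652, -0.1054,  0.01  ]), array([ 0.5348, -0.2295,  0.01  ])] len 0.10755004706717447 0.12770498117762807 x az -13.021916392458252 y az 76.25772442704121
centre [ 0.60239524 -0.17955631  0.01      ]
scene post [array([ 0.6453, -0.2551,  0.01  ]), array([ 0.6746, -0.1306,  0.01  ]), array([ 0.5712, -0.1052,  0.01  ])] centre [ 0.60822854 -0.1801136   0.01      ]
scene rack [array([0.6181, 0.0344, 0.06  ]), array([0.5552, 0.1989, 0.06  ]), array([0.6153, 0.2182, 0.06  ]), array([0.6786, 0.0576, 0.06  ])] centre [0.61681576 0.12724246 0.06      ]
tip (array([ 0.52235608, -0.16035649,  0.27269995]), [np.float64(2.2756737901731263), np.float64(2.2756737901730406)])
columntop (array([ 0.60439307, -0.18168718,  0.30963623]), [np.float64(2.157059692080564), np.float64(2.157059692080582)])
loop  (array([0.61078479, 0.1265562 , 0.22955051]), [np.float64(0.011961619884371737), np.float64(0.011961619884340665)])
```

>>> jog_arm:
  rows: "0 -190 -67 60 -0.66;0 -190 -67 60 -0.66;0 -190 -67 60 -0.66;0 -190 -67 60 -0.66;0 -190 -67 60 -0.66;0 -190 -67 60 -0.66;0 -190 -67 60 -0.66"

```text
clock: 4.63
eef_pos: [0.2583, 0.1658, 0.9731]
tool_rot: [[-0.949, -0.312, 0.036], [-0.308, 0.948, 0.08], [-0.059, 0.065, -0.996]]
force: [0.6, 1.1, 0.2]
grip_width: 0.0852
```

```bash
cat > st.py <<'E'
from h import *
s=monitor.sense();R=s['tool_rot'];z=R[:,2]
print('q',s['joint_pos'].round(1),'p',s['eef_pos'].round(4),'t',s['clock'],'lean %.2f az %.1f'%(np.degrees(np.arccos(-z[2])),np.degrees(np.arctan2(z[1],z[0]))),'y az %.1f yz %.3f'%(np.degrees(np.arctan2(R[1,1],R[0,1])),R[2,1]),'F',s['force'].round(1),'w',s['grip_width'].round(4))
print(R.round(4).tolist())
E
python3 st.py
```

```text
Traceback (most recent call last):
  File "st.py", line 3, in <module>
    print('q',s['joint_pos'].round(1),'p',s['eef_pos'].round(4),'t',s['clock'],'lean %.2f az %.1f'%(np.degrees(np.arccos(-z[2])),np.degrees(np.arctan2(z[1],z[0]))),'y az %.1f yz %.3f'%(np.degrees(np.arctan2(R[1,1],R[0,1])),R[2,1]),'F',s['force'].round(1),'w',s['grip_width'].round(4))
                                                                                                                                                                                                                                                                   ^^^^^^^^^^^^^^^^^^^^^
AttributeError: 'float' object has no attribute 'round'
```

```bash
sed -i "s/s\['grip_width'\].round(4)/round(s['grip_width'],4)/" st.py; python3 st.py
```

```text
q [  7.9 -11.8  46.3   7.  142.6 -94.5] p [0.2583 0.1658 0.9731] t 4.6333 lean 5.02 az 65.6 y az 108.2 yz 0.065 F [0.6 1.1 0.2] w 0.0852
[[-0.9495, -0.3118, 0.0362], [-0.3082, 0.948, 0.0797], [-0.0591, 0.0645, -0.9962]]
```

>>> jog_arm:
  rows: "0 0 0 -250 0;0 0 0 -250 0;0 0 0 -250 0;0 0 0 -250 0"

```text
clock: 4.97
eef_pos: [0.2445, 0.1631, 1.0399]
tool_rot: [[-0.949, -0.307, 0.076], [-0.3, 0.95, 0.089], [-0.1, 0.061, -0.993]]
force: [-0.5, 0.2, 1.4]
grip_width: 0.0854
```

```bash
python3 st.py
```

```text
q [  7.6  -4.9  29.1   9.1 150.5 -92. ] p [0.2445 0.1631 1.0399] t 4.9667 lean 6.71 az 49.3 y az 107.9 yz 0.061 F [-0.5  0.2  1.4] w 0.0854
[[-0.9486, -0.3073, 0.0762], [-0.3005, 0.9497, 0.0887], [-0.0996, 0.0612, -0.9931]]
```

>>> jog_arm:
  rows: "0 120 0 0 0;0 120 0 0 0;0 120 0 0 0"

```text
clock: 5.22
eef_pos: [0.1321, 0.136, 1.0125]
tool_rot: [[-0.947, -0.308, 0.088], [-0.301, 0.95, 0.086], [-0.11, 0.055, -0.992]]
force: [-0.9, 1.0, 1.6]
grip_width: 0.0851
```

```bash
python3 st.py
```

```text
q [  2.7 -21.6  45.4   9.5 150.5 -96.6] p [0.1321 0.136  1.0125] t 5.2167 lean 7.07 az 44.2 y az 108.0 yz 0.055 F [-0.9  1.   1.6] w 0.0851
[[-0.9471, -0.3085, 0.0882], [-0.3013, 0.9497, 0.0858], [-0.1102, 0.0547, -0.9924]]
```

>>> jog_arm:
  rows: "0 0 0 -120 0;0 0 0 -120 0;0 0 0 -120 0"

```text
clock: 5.47
eef_pos: [0.1263, 0.157, 1.0387]
tool_rot: [[-0.943, -0.307, 0.13], [-0.297, 0.951, 0.089], [-0.151, 0.045, -0.987]]
force: [-0.7, -0.4, -0.8]
grip_width: 0.0856
```

```bash
python3 st.py
```

```text
q [ 12.3 -17.   37.9   6.9 150.5 -89.1] p [0.1263 0.157  1.0387] t 5.4667 lean 9.07 az 34.5 y az 107.9 yz 0.045 F [-0.7 -0.4 -0.8] w 0.0856
[[-0.9428, -0.3071, 0.1299], [-0.2974, 0.9506, 0.0892], [-0.1509, 0.0455, -0.9875]]
```

>>> jog_arm:
  rows: "0 0 0 -120 0;0 0 0 -120 0;0 0 0 -120 0"

```text
clock: 5.72
eef_pos: [0.1178, 0.1717, 1.0555]
tool_rot: [[-0.937, -0.308, 0.163], [-0.295, 0.951, 0.096], [-0.184, 0.042, -0.982]]
force: [-0.9, 0.0, -0.3]
grip_width: 0.0851
```

>>> jog_arm:
  rows: "0 0 0 -120 0"

```text
clock: 5.8
eef_pos: [0.1129, 0.176, 1.0642]
tool_rot: [[-0.934, -0.306, 0.186], [-0.292, 0.951, 0.101], [-0.207, 0.04, -0.977]]
force: [1.0, 0.7, 0.1]
grip_width: 0.0851
```

```bash
python3 st.py
```

```text
q [ 21.8 -12.6  30.    2.9 150.5 -83.1] p [0.1129 0.176  1.0642] t 5.8 lean 12.20 az 28.6 y az 107.9 yz 0.040 F [1.  0.7 0.1] w 0.0851
[[-0.9336, -0.3065, 0.1855], [-0.2921, 0.951, 0.1012], [-0.2074, 0.0403, -0.9774]]
```

>>> jog_arm:
  rows: "0 0 -30 -30 0"

```text
clock: 5.88
eef_pos: [0.1113, 0.159, 1.067]
tool_rot: [[-0.921, -0.329, 0.209], [-0.313, 0.944, 0.11], [-0.233, 0.035, -0.972]]
force: [-0.1, -0.0, 1.0]
grip_width: 0.0854
```

>>> jog_arm:
  rows: "0 0 -20 -40 0"

```text
clock: 5.97
eef_pos: [0.1136, 0.1484, 1.0719]
tool_rot: [[-0.919, -0.315, 0.236], [-0.298, 0.949, 0.105], [-0.257, 0.026, -0.966]]
force: [0.3, -1.6, 0.3]
grip_width: 0.0851
```

>>> jog_arm:
  rows: "0 0 -20 -40 0"

```text
clock: 6.05
eef_pos: [0.1133, 0.1412, 1.0777]
tool_rot: [[-0.915, -0.305, 0.264], [-0.288, 0.952, 0.1], [-0.282, 0.016, -0.959]]
force: [0.2, -0.5, -0.7]
grip_width: 0.0854
```

```bash
python3 st.py
```

```text
q [  6.2 -15.1  28.4   8.3 150.5 -93.6] p [0.1133 0.1412 1.0777] t 6.05 lean 16.39 az 20.8 y az 107.8 yz 0.016 F [ 0.2 -0.5 -0.7] w 0.0854
[[-0.9151, -0.3049, 0.2639], [-0.2884, 0.9523, 0.1002], [-0.2818, 0.0156, -0.9593]]
```

>>> jog_arm:
  rows: "0 0 -10 -40 0"

```text
clock: 6.13
eef_pos: [0.1089, 0.1415, 1.0854]
tool_rot: [[-0.91, -0.296, 0.289], [-0.28, 0.955, 0.095], [-0.304, 0.005, -0.953]]
force: [0.5, -0.4, -0.6]
grip_width: 0.0853
```

>>> jog_arm:
  rows: "0 0 -10 -40 0"

```text
clock: 6.22
eef_pos: [0.1005, 0.1422, 1.0931]
tool_rot: [[-0.903, -0.291, 0.316], [-0.277, 0.957, 0.091], [-0.329, -0.005, -0.944]]
force: [0.1, -0.2, -0.8]
grip_width: 0.0854
```

>>> jog_arm:
  rows: "0 10 -10 -38 0"

```text
clock: 6.3
eef_pos: [0.0841, 0.1417, 1.0974]
tool_rot: [[-0.896, -0.288, 0.338], [-0.275, 0.958, 0.086], [-0.349, -0.016, -0.937]]
force: [0.0, -0.1, -0.3]
grip_width: 0.0854
```

```bash
python3 st.py
```

```text
q [ 13.3 -13.5  22.7   0.7 150.4 -93. ] p [0.0841 0.1417 1.0974] t 6.3 lean 20.43 az 14.2 y az 106.7 yz -0.016 F [ 0.  -0.1 -0.3] w 0.0854
[[-0.896, -0.2875, 0.3383], [-0.2749, 0.9576, 0.0858], [-0.3486, -0.0161, -0.9371]]
```

>>> jog_arm:
  rows: "0 5 18 -37 0"

```text
clock: 6.38
eef_pos: [0.0706, 0.147, 1.103]
tool_rot: [[-0.892, -0.284, 0.352], [-0.272, 0.959, 0.085], [-0.361, -0.019, -0.932]]
force: [-1.0, -1.1, 0.0]
grip_width: 0.0858
```

>>> jog_arm:
  rows: "0 5 18 -37 0"

```text
clock: 6.47
eef_pos: [0.0599, 0.1543, 1.1059]
tool_rot: [[-0.89, -0.285, 0.357], [-0.272, 0.958, 0.087], [-0.367, -0.02, -0.93]]
force: [0.7, 0.2, -0.5]
grip_width: 0.0854
```

>>> jog_arm:
  rows: "0 5 12 -38 0"

```text
clock: 6.55
eef_pos: [0.0445, 0.1586, 1.1078]
tool_rot: [[-0.886, -0.288, 0.363], [-0.274, 0.957, 0.09], [-0.373, -0.02, -0.927]]
force: [0.8, 0.7, 1.3]
grip_width: 0.0855
```

```bash
python3 st.py
```

```text
q [ 39.4  -9.5  17.7 -19.  150.5 -85.9] p [0.0445 0.1586 1.1078] t 6.55 lean 21.95 az 13.9 y az 106.7 yz -0.020 F [0.8 0.7 1.3] w 0.0855
[[-0.8863, -0.2878, 0.3629], [-0.2742, 0.9575, 0.0897], [-0.3733, -0.02, -0.9275]]
```

>>> jog_arm:
  rows: "0 30 -22 -18 0"

```text
clock: 6.63
eef_pos: [0.0206, 0.1386, 1.1014]
tool_rot: [[-0.881, -0.302, 0.365], [-0.29, 0.953, 0.088], [-0.374, -0.028, -0.927]]
force: [1.6, 0.5, 1.4]
grip_width: 0.0858
```

>>> jog_arm:
  rows: "0 30 -22 -18 0"

```text
clock: 6.72
eef_pos: [-0.01, 0.1141, 1.0984]
tool_rot: [[-0.88, -0.282, 0.381], [-0.272, 0.959, 0.082], [-0.389, -0.031, -0.921]]
force: [-0.5, 0.7, 0.1]
grip_width: 0.0853
```

```bash
python3 st.py
```

```text
q [ 46.4 -16.4  24.  -26.4 150.5 -85.9] p [-0.01    0.1141  1.0984] t 6.7167 lean 22.95 az 12.2 y az 106.4 yz -0.031 F [-0.5  0.7  0.1] w 0.0853
[[-0.8804, -0.282, 0.3811], [-0.2716, 0.9589, 0.0821], [-0.3886, -0.0312, -0.9209]]
```

>>> jog_arm:
  rows: "0 0 0 -41 0"

```text
clock: 6.8
eef_pos: [-0.0232, 0.1034, 1.1049]
tool_rot: [[-0.872, -0.282, 0.401], [-0.266, 0.959, 0.096], [-0.411, -0.022, -0.911]]
force: [-1.0, -2.9, 0.8]
grip_width: 0.0854
```

>>> jog_arm:
  rows: "0 0 10 -40 0"

```text
clock: 6.88
eef_pos: [-0.0266, 0.1076, 1.109]
tool_rot: [[-0.868, -0.285, 0.407], [-0.268, 0.958, 0.099], [-0.418, -0.023, -0.908]]
force: [1.0, -1.0, 0.0]
grip_width: 0.0854
```

```bash
python3 st.py
```

```text
q [ 64.2 -13.   19.8 -41.1 150.5 -82.5] p [-0.0266  0.1076  1.109 ] t 6.8833 lean 24.77 az 13.7 y az 106.5 yz -0.023 F [ 1. -1.  0.] w 0.0854
[[-0.8679, -0.2845, 0.4071], [-0.2677, 0.9584, 0.099], [-0.4184, -0.0231, -0.908]]
```

>>> jog_arm:
  rows: "0 -155 55 285 0;0 -155 55 285 0;0 -155 55 285 0;0 -155 55 285 0;0 -155 55 285 0;0 -155 55 285 0;0 -155 55 285 0;0 -155 55 285 0"

```text
clock: 7.55
eef_pos: [0.1845, 0.2218, 0.9316]
tool_rot: [[-0.869, -0.287, 0.403], [-0.273, 0.958, 0.093], [-0.412, -0.029, -0.911]]
force: [0.5, 0.6, 0.4]
grip_width: 0.0856
```

```bash
python3 st.py
```

```text
q [ 29.9 -23.5  62.1  -7.8 117.7 -82.2] p [0.1845 0.2218 0.9316] t 7.55 lean 24.41 az 13.1 y az 106.7 yz -0.029 F [0.5 0.6 0.4] w 0.0856
[[-0.8693, -0.2868, 0.4025], [-0.2727, 0.9576, 0.0934], [-0.4123, -0.0285, -0.9106]]
```

>>> jog_arm:
  rows: "0 -160 55 285 0;0 -160 55 285 0;0 -160 55 285 0;0 -160 55 285 0;0 -160 55 285 0;0 -160 55 285 0;0 -160 55 285 0;0 -160 55 285 0"

```text
clock: 8.22
eef_pos: [0.4227, 0.3453, 0.7364]
tool_rot: [[-0.87, -0.288, 0.401], [-0.274, 0.957, 0.093], [-0.411, -0.029, -0.911]]
force: [-0.9, -0.4, 0.3]
grip_width: 0.0851
```

>>> jog_arm:
  rows: "0 -180 65 270 0;0 -180 65 270 0;0 -180 65 270 0;0 -180 65 270 0;0 -180 65 270 0;0 -180 65 270 0;0 -180 65 270 0;0 -180 65 270 0"

```text
clock: 8.88
eef_pos: [0.6695, 0.4822, 0.5633]
tool_rot: [[-0.87, -0.288, 0.401], [-0.274, 0.957, 0.093], [-0.41, -0.029, -0.912]]
force: [0.3, -0.2, 0.8]
grip_width: 0.0855
```

```bash
python3 st.py
```

```text
q [ 28.7  33.2  45.6  -6.5  77.8 -78.3] p [0.6695 0.4822 0.5633] t 8.8833 lean 24.29 az 13.0 y az 106.7 yz -0.029 F [ 0.3 -0.2  0.8] w 0.0855
[[-0.8699, -0.2877, 0.4007], [-0.2739, 0.9573, 0.0926], [-0.4102, -0.0292, -0.9115]]
```

>>> jog_arm:
  rows: "0 -190 60 22 0;0 -190 60 22 0;0 -190 60 22 0;0 -190 60 22 0"

```text
clock: 9.22
eef_pos: [0.7424, 0.5319, 0.5689]
tool_rot: [[-0.866, -0.292, 0.407], [-0.275, 0.956, 0.1], [-0.418, -0.025, -0.908]]
force: [2.4, 0.1, -4.1]
grip_width: 0.0856
```

>>> jog_arm:
  rows: "0 -40 12 0 0"

```text
clock: 9.3
eef_pos: [0.7456, 0.5332, 0.5752]
tool_rot: [[-0.851, -0.295, 0.434], [-0.27, 0.955, 0.12], [-0.45, -0.016, -0.893]]
force: [-0.5, 0.1, 0.4]
grip_width: 0.0857
```

>>> jog_arm:
  rows: "0 -40 12 0 0"

```text
clock: 9.38
eef_pos: [0.7477, 0.5342, 0.5843]
tool_rot: [[-0.835, -0.299, 0.462], [-0.264, 0.954, 0.139], [-0.483, -0.006, -0.876]]
force: [-0.4, -0.2, 0.8]
grip_width: 0.0853
```

```bash
python3 st.py
```

```text
q [ 29.1  50.2  17.4  -6.   84.2 -79.2] p [0.7477 0.5342 0.5843] t 9.3833 lean 28.87 az 16.7 y az 107.4 yz -0.006 F [-0.4 -0.2  0.8] w 0.0853
[[-0.8348, -0.2987, 0.4624], [-0.2644, 0.9543, 0.1392], [-0.4828, -0.0061, -0.8757]]
```

>>> jog_arm:
  rows: "0 -39 14 0 0"

```text
clock: 9.47
eef_pos: [0.7489, 0.5368, 0.5903]
tool_rot: [[-0.821, -0.302, 0.485], [-0.259, 0.953, 0.155], [-0.509, 0.002, -0.861]]
force: [0.1, -0.2, 0.2]
grip_width: 0.0855
```

```bash
python3 st.py
python3 - <<'E'
from h import *
s=monitor.sense();R=s['tool_rot'];p=s['eef_pos']
ax=np.radians(18.5);mx=np.array([np.cos(ax),np.sin(ax),0]);my=np.array([-np.sin(ax),np.cos(ax),0])
# turn about tool z so that tool y is as near my
a=np.arctan2(-(my@R[:,0]),my@R[:,1]);print('turn',a, 'resid',my@R[:,2])
g=np.array([.612,.1285,.110]); 
for back in (.12,):
  t=g-R[:,2]*(.155+back); print('standoff',t,'shift tool mm',(R.T@(t-p)*1e3).round(0),np.linalg.norm(t-p))
E
```

```text
q [ 29.2  50.   17.3  -5.8  82.7 -79.2] p [0.7489 0.5368 0.5903] t 9.4667 lean 30.62 az 17.8 y az 107.6 yz 0.002 F [ 0.1 -0.2  0.2] w 0.0855
[[-0.8207, -0.3022, 0.485], [-0.2591, 0.9533, 0.1554], [-0.5093, 0.0019, -0.8606]]
turn -0.014672426973269391 resid -0.0064805495791835305
standoff [0.47862338 0.08575207 0.34666071] shift tool mm [ 463. -349.    8.] 0.5795175853125539
```

Run:
```python
from h import *
print(tri(ray('top',222,249),ray('scene',411,159)))
print(tri(ray('top',256,110),ray('scene',351,251)))
print(atz('top',245,246,.0),atz('top',270,134,.0))
```

```text
(array([0.42006381, 0.23387547, 0.26901531]), [np.float64(10.068957116525908), np.float64(10.068957116525983)])
(array([0.75440759, 0.16576185, 0.28129151]), [np.float64(7.521416251121616), np.float64(7.521416251121663)])
[0.41359073 0.22548542 0.        ] [0.74780749 0.1630596  0.        ]
```

>>> jog_arm:
  rows: "0.3 240 -180 -115 -0.015;0.3 240 -180 -115 -0.015;0.3 240 -180 -115 -0.015;0.3 240 -180 -115 -0.015;0.3 240 -180 -115 -0.015;0.3 240 -180 -115 -0.015;0.3 240 -180 -115 -0.015;0.3 240 -180 -115 -0.015"

```text
clock: 10.13
eef_pos: [0.5559, 0.2943, 0.5685]
tool_rot: [[-0.815, -0.315, 0.486], [-0.274, 0.949, 0.156], [-0.51, -0.006, -0.86]]
force: [0.2, -0.7, 1.0]
grip_width: 0.0603
```

>>> jog_arm:
  rows: "0.3 223 -169 -90 0;0.3 223 -169 -90 0;0.3 223 -169 -90 0;0.3 223 -169 -90 0;0.3 223 -169 -90 0;0.3 223 -169 -90 0;0.3 223 -169 -90 0;0.3 223 -169 -90 0"

```text
clock: 10.8
eef_pos: [0.3828, 0.0567, 0.5321]
tool_rot: [[-0.818, -0.308, 0.487], [-0.269, 0.951, 0.149], [-0.509, -0.009, -0.861]]
force: [-0.0, -0.3, 0.7]
grip_width: 0.0599
```

```bash
python3 st.py
python3 - <<'E'
from h import *
P=optics.camera_params('wrist');cv2.imwrite('pics/w2.png',optics.snapshot('wrist'));print(P['xyz'])
for p in [(.612,.1285,.232),(.612,.1285,.132),(.612,.1285,.06)]: print(proj('wrist',p,P))
E
```

```text
q [ -15.6  -31.6  115.4   17.    70.6 -125.7] p [0.3828 0.0567 0.5321] t 10.8 lean 30.60 az 17.0 y az 107.9 yz -0.009 F [-0.  -0.3  0.7] w 0.0599
[[-0.8177, -0.3075, 0.4867], [-0.269, 0.9515, 0.1492], [-0.509, -0.0089, -0.8607]]
[0.33968551 0.04151611 0.46890147]
[320.43144631 214.6711009 ]
[320.89794542 160.42527253]
[321.13905038 131.46705164]
```

View pics/w2.png

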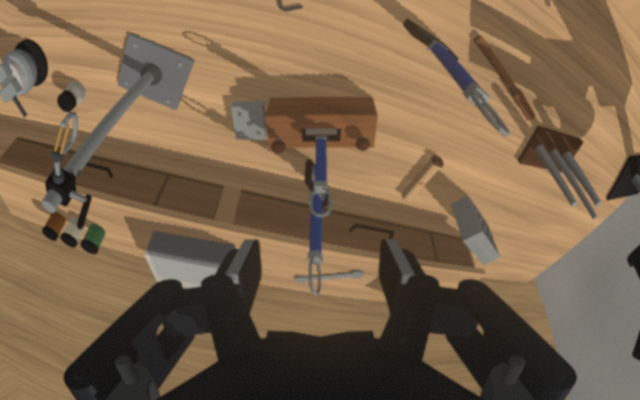

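Run:
```python
from h import *
w=cv2.imread('pics/w2.png');crop(w,225,85,390,225,4,'pics/w2r.png');crop(w,30,30,200,230,3,'pics/w2p.png')
```

```text
(no output)
```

View pics/w2r.png

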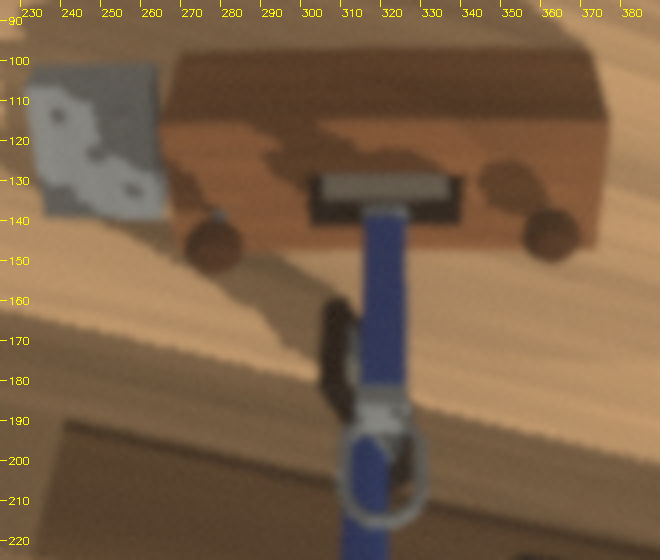

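View pics/w2p.png

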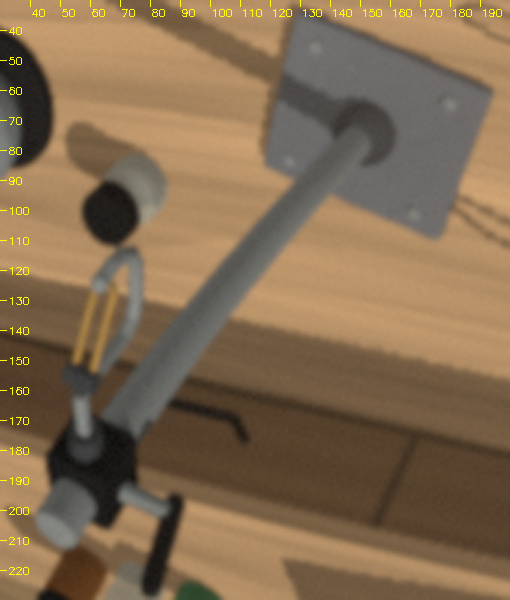

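Run:
```python
from h import *
# wrist params same pose
P=optics.camera_params('wrist')
print('loop',tri(ray('wrist',318,215.3,P),ray('top',275,171.2),ray('scene',356.5,209.3)))
print('loop z.234',atz('wrist',318,215.8,.234,P))
C=[atz('wrist',u,v,.06,P) for u,v in [(263,116),(377,116),(374,147.5),(268,147.5)]]
for c in C: print(c.round(4))
print(sum(C)/4)
def az(v): return np.degrees(np.arctan2(v[1],v[0]))
print(az(C[1]-C[0]),np.linalg.norm(C[1]-C[0]),az(C[2]-C[3]),az(C[0]-C[3]),np.linalg.norm(C[0]-C[3]))
S=[atz('wrist',u,v,.06,P) for u,v in [(302.5,128.5),(340,128.5),(340.5,140.5),(302,141)]]
print('slot',sum(S)/4,np.linalg.norm(S[1]-S[0]),np.linalg.norm(S[0]-S[3]),az(S[1]-S[0]),az(S[2]-S[3]))
for nm,w,t,sc in [('tip',(62,124.5),(391.3,210.3),(271.8,147)),('coltop',(51,204),(404,174.5),(250,157.5))]:
  print(nm,tri(ray('wrist',*w,P),ray('top',*t),ray('scene',*sc)))
print('tip at .27 wrist',atz('wrist',62,124.5,.2702,P),'top',atz('top',391.3,210.3,.271),'scene',atz('scene',271.8,147,.271))
B=[atz('wrist',u,v,.01,P) for u,v in [(126.5,36),(194,60),(176,109.5),(117,85)]]
print(sum(B)/4,[np.linalg.norm(B[i]-B[(i+1)%4]).round(4) for i in range(4)],[az(B[i]-B[(i+1)%4]) for i in range(4)])
```

```text
loop (array([0.61287352, 0.12692982, 0.23410018]), [np.float64(1.2222605577016885), np.float64(1.9543137191243074), np.float64(1.3550758370398297)])
loop z.234 [0.61573551 0.12780091 0.234     ]
[0.6135 0.0347 0.06  ]
[0.5579 0.2037 0.06  ]
[0.617  0.2251 0.06  ]
[0.6732 0.0554 0.06  ]
[0.61538616 0.12973242 0.06      ]
108.21215107124455 0.17784558268637118 108.29951648039771 -160.90427280905948 0.06319969778310706
slot [0.62066686 0.13278609 0.06      ] 0.05978118676570663 0.02515485002978461 108.27800586517446 109.22964351207393
tip (array([ 0.52301658, -0.15900121,  0.27346431]), [np.float64(2.0903578247465173), np.float64(2.663552562755568), np.float64(3.1404491117538766)])
coltop (array([ 0.60530399, -0.17965731,  0.31174238]), [np.float64(3.4269704987518383), np.float64(2.0726932859921154), np.float64(3.4435550642375805)])
tip at .27 wrist [ 0.52700152 -0.16034263  0.2702    ] top [ 0.52079821 -0.15804232  0.271     ] scene [ 0.52174758 -0.16342609  0.271     ]
[ 0.60718777 -0.17847148  0.01      ] [np.float64(0.1318), np.float64(0.1091), np.float64(0.1295), np.float64(0.1035)] [np.float64(-100.9198987225752), np.float64(165.64480889476687), np.float64(76.66696143084256), np.float64(-13.211246699099597)]
```

Run:
```python
from h import *
s=monitor.sense();R=s['tool_rot'];p=s['eef_pos']
ax=np.radians(18.4);my=np.array([-np.sin(ax),np.cos(ax),0])
print('turn',np.arctan2(-(my@R[:,0]),my@R[:,1]), 'resid',my@R[:,2])
g=np.array([.6145,.1277,.110]); 
for back in (.06,0):
  t=g-R[:,2]*(.155+back); print('t',t,'shift tool mm',(R.T@(t-p)*1e3).round(1))
```

```text
turn -0.003223434971229314 resid -0.011282654751138349
t [0.5095904  0.09535769 0.29485927] shift tool mm [  8.9  -1.1 271.6]
t [0.5388675  0.10438345 0.24327064] shift tool mm [  8.9  -1.1 331.6]
```

>>> jog_arm:
  rows: "0.3 9 -1 272 0;0.3 9 -1 272 0;0.3 9 -1 272 0;0.3 9 -1 272 0;0.3 9 -1 272 0;0.3 9 -1 272 0;0.3 9 -1 272 0"

```text
clock: 11.43
eef_pos: [0.5105, 0.1013, 0.2902]
tool_rot: [[-0.818, -0.316, 0.481], [-0.275, 0.949, 0.156], [-0.505, -0.004, -0.863]]
force: [0.1, 0.3, -0.4]
grip_width: 0.0597
```

```bash
python3 st.py
python3 - <<'E'
from h import *
P=optics.camera_params('wrist');cv2.imwrite('pics/w3.png',optics.snapshot('wrist'))
for p in [(.6145,.1277,.232),(.6145,.1277,.132),(.6145,.1277,.08)]: print(proj('wrist',p,P))
E
```

```text
q [  -5.1    4.2  116.3   21.4   33.1 -128.9] p [0.5105 0.1013 0.2902] t 11.4333 lean 30.35 az 18.0 y az 108.4 yz -0.004 F [ 0.1  0.3 -0.4] w 0.0597
[[-0.818, -0.3162, 0.4805], [-0.2749, 0.9487, 0.1563], [-0.5053, -0.0042, -0.8629]]
[303.88577356 439.8406364 ]
[308.17777592 257.79861867]
[310.26614181 192.93477639]
```

View pics/w3.png

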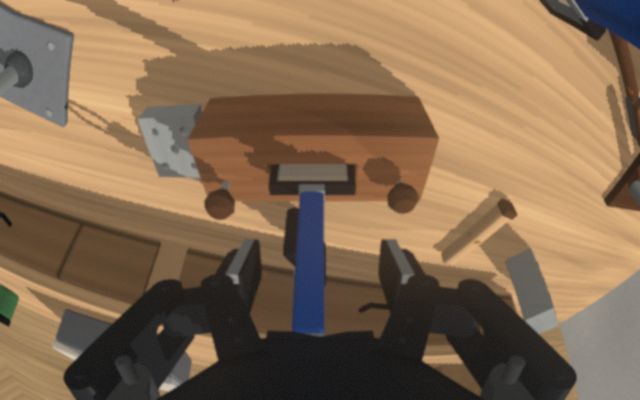

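```bash
cat > goto.py <<'E'
from h import *
import sys
def rel(g,back=0.):
    s=monitor.sense();R=s['tool_rot'];p=s['eef_pos'];t=np.array(g)-R[:,2]*(.155+back);return (R.T@(t-p)*1e3).round(1)
E
python3 -c "
from goto import *
print(rel((.6145,.1277,.110)))"
```

```text
[-3.7 -7.5 52.4]
```

>>> jog_arm:
  rows: "0.3 -3 -7 10 0;0.3 -4 -8 30 0;0.3 -4 -8 52 0;0.3 -4 -8 52 0"

```text
clock: 11.82
eef_pos: [0.5418, 0.1021, 0.2496]
tool_rot: [[-0.818, -0.316, 0.481], [-0.274, 0.949, 0.156], [-0.506, -0.004, -0.862]]
force: [-1.9, -0.2, -1.1]
grip_width: 0.0598
```

```bash
python3 st.py
python3 - <<'E'
from goto import *
print(rel((.6145,.1277,.110)))
P=optics.camera_params('wrist');cv2.imwrite('pics/w4.png',optics.snapshot('wrist'))
cv2.imwrite('pics/s4.png',optics.snapshot('scene'))
crop(cv2.imread('pics/s4.png'),280,150,440,290,4,'pics/s4c.png')
E
```

```text
q [  -4.7   12.2  113.    24.2   28.5 -131.8] p [0.5418 0.1021 0.2496] t 11.8167 lean 30.40 az 18.0 y az 108.4 yz -0.004 F [-1.9 -0.2 -1.1] w 0.0598
[[-0.8177, -0.3157, 0.4814], [-0.2744, 0.9488, 0.1563], [-0.5061, -0.0043, -0.8625]]
[4.1 1.9 4.4]
```

View pics/w4.png

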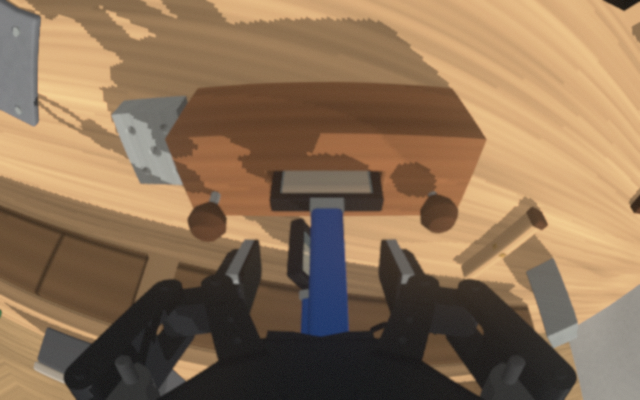

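View pics/s4c.png

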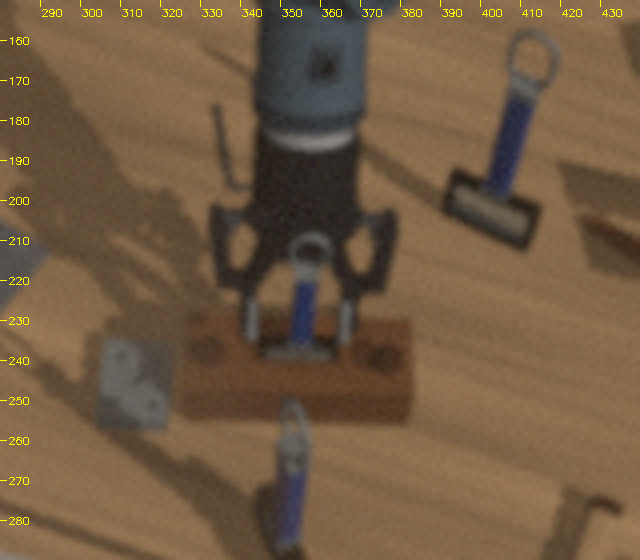

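>>> jog_arm:
  rows: "0.3 2 4 4 0;0.45 2 4 4 0;0.45 2 4 4 0"
  force: 40

```text
clock: 12.17
eef_pos: [0.5409, 0.105, 0.2483]
tool_rot: [[-0.816, -0.315, 0.485], [-0.274, 0.949, 0.155], [-0.51, -0.006, -0.86]]
force: [-0.2, 0.2, -0.7]
grip_width: 0.047
```

```bash
python3 st.py
python3 - <<'E'
from goto import *
print(rel((.6145,.1277,.110)))
P=optics.camera_params('wrist');cv2.imwrite('pics/w5.png',optics.snapshot('wrist'))
crop(cv2.imread('pics/w5.png'),200,150,440,350,3,'pics/w5c.png')
E
```

```text
q [  -4.3   12.3  113.2   24.2   27.9 -131.6] p [0.5409 0.105  0.2483] t 12.1667 lean 30.65 az 17.8 y az 108.3 yz -0.006 F [-0.2  0.2 -0.7] w 0.047
[[-0.8156, -0.3147, 0.4855], [-0.2737, 0.9492, 0.1554], [-0.5097, -0.0061, -0.8603]]
[ 4.2 -0.8  3.3]
```

View pics/w5c.png

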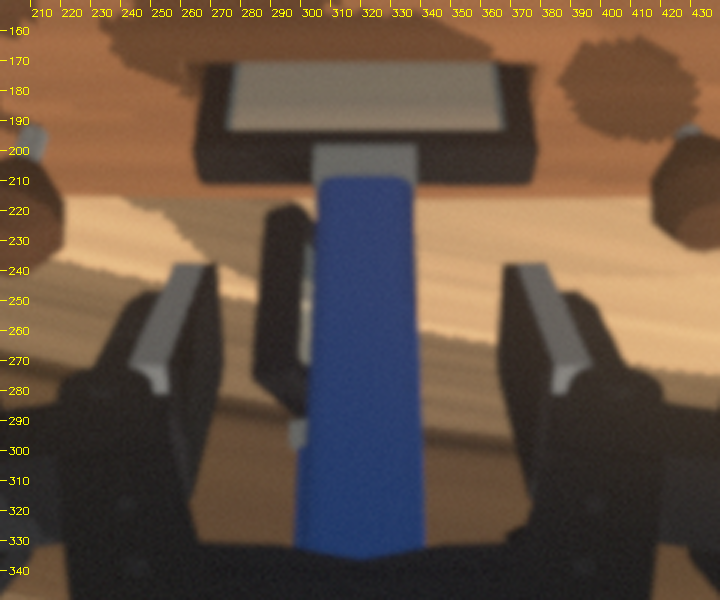

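>>> jog_arm:
  rows: "0.5 3 0 3 0;0.6 3 0 3 0;0.75 3 0 3 0;0.9 3 0 3 0;0.9 3 0 3 0;0.9 3 0 3 0"
  force: 40

```text
clock: 12.72
eef_pos: [0.54, 0.1042, 0.243]
tool_rot: [[-0.817, -0.314, 0.484], [-0.273, 0.949, 0.155], [-0.508, -0.005, -0.861]]
force: [-1.0, -0.3, -0.8]
grip_width: 0.0155
```

```bash
python3 st.py
python3 - <<'E'
from goto import *
print(rel((.6145,.1277,.110)))
P=optics.camera_params('wrist');cv2.imwrite('pics/w6.png',optics.snapshot('wrist'))
crop(cv2.imread('pics/w6.png'),200,150,440,350,3,'pics/w6c.png')
E
```

```text
q [  -4.5   12.8  113.4   24.7   27.4 -132.2] p [0.54   0.1042 0.243 ] t 12.7167 lean 30.54 az 17.8 y az 108.3 yz -0.005 F [-1.  -0.3 -0.8] w 0.0155
[[-0.8169, -0.314, 0.4839], [-0.273, 0.9494, 0.1551], [-0.5081, -0.0054, -0.8613]]
[ 0.3 -0.3 -0.8]
```

View pics/w6c.png

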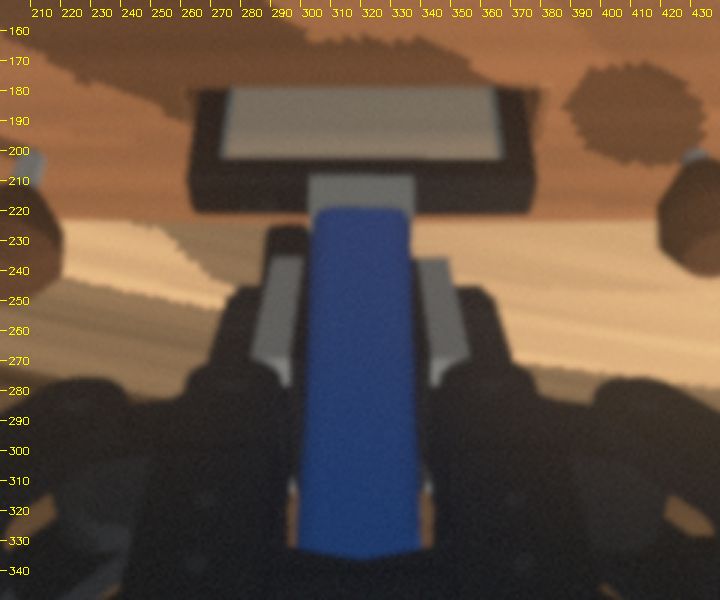

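>>> jog_arm:
  rows: "0.9 0 0 0 0;0.9 -5 0 -9 0;0.9 -10 0 -17 0;0.9 -18 0 -30 0;0.9 -25 0 -43 0;0.9 -31 0 -52 0;0.9 -31 0 -52 0"
  force: 60

```text
clock: 13.35
eef_pos: [0.5415, 0.1047, 0.3075]
tool_rot: [[-0.813, -0.314, 0.49], [-0.273, 0.949, 0.155], [-0.513, -0.008, -0.858]]
force: [0.7, -0.4, -0.2]
grip_width: 0.0148
```

```bash
python3 st.py
python3 - <<'E'
from goto import *
cv2.imwrite('pics/s7.png',optics.snapshot('scene'));cv2.imwrite('pics/w7.png',optics.snapshot('wrist'))
crop(cv2.imread('pics/s7.png'),280,130,440,270,4,'pics/s7c.png')
crop(cv2.imread('pics/w7.png'),200,150,440,350,3,'pics/w7c.png')
E
```

```text
q [  -4.4    6.3  111.6   19.7   34.6 -126.4] p [0.5415 0.1047 0.3075] t 13.35 lean 30.90 az 17.5 y az 108.3 yz -0.008 F [ 0.7 -0.4 -0.2] w 0.0148
[[-0.8134, -0.314, 0.4896], [-0.2734, 0.9494, 0.1547], [-0.5134, -0.008, -0.8581]]
```

View pics/s7c.png

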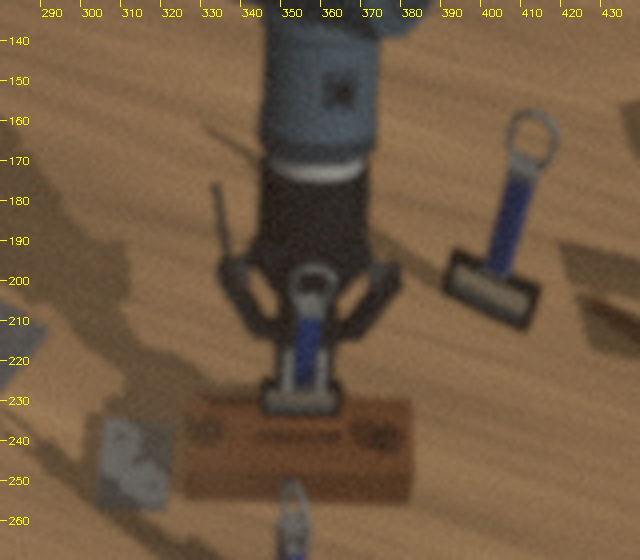

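View pics/w7c.png

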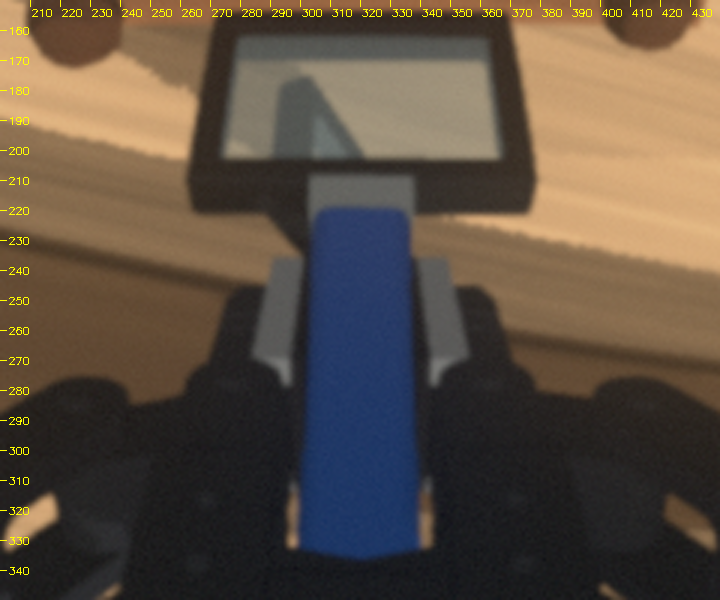

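Run:
```python
from h import *
print('lamp base',atz('scene',118,95,0),'pole top at z .4,.6,.8',[atz('scene',75,0,z).round(2) for z in (.3,.5,.7)])
print('green',atz('scene',60,150,.1), 'top img right edge y',atz('top',639,200,0))
print(optics.camera_params('wrist')['xyz'])
```

```text
lamp base [ 0.29399829 -1.02718185  0.        ] pole top at z .4,.6,.8 [array([ 0.14, -1.18,  0.3 ]), array([ 0.38, -0.84,  0.5 ]), array([ 0.62, -0.5 ,  0.7 ])]
green [ 0.66589684 -0.93232818  0.1       ] top img right edge y [ 0.58172641 -0.93688536  0.        ]
[0.49735878 0.08937067 0.24126366]
```

```bash
python3 - <<'E'
from h import *
crop(cv2.imread('pics/wrist1.png'),0,0,640,400,1,'pics/w1c.png',100)
E
python3 - <<'E'
import sys; sys.path.insert(0,'.')
from h import *
# wrist1 camera pose unknown now; just skip
E
```

>>> jog_arm:
  rows: "0.9 -20 0 -34 0;0.9 -40 -1 -67 0;0.9 -62 -1 -103 0;0.9 -85 -1 -140 0.12;0.9 -107 -2 -176 0.24;0.9 -130 -2 -215 0.36;0.9 -150 -2 -250 0.48;0.9 -162 -2 -270 0.55"

```text
clock: 14.12
eef_pos: [0.5421, 0.1052, 0.6222]
tool_rot: [[-0.858, 0.163, 0.487], [0.269, 0.951, 0.155], [-0.438, 0.264, -0.859]]
force: [0.9, 0.3, 0.4]
grip_width: 0.0152
```

```bash
python3 st.py
python3 - <<'E'
from goto import *
s=monitor.sense();R=s['tool_rot'];p=s['eef_pos']
for t in [(.2,-.45,.75)]: print((R.T@(np.array(t)-p)*1e3).round(0), np.linalg.norm(np.array(t)-p))
E
```

```text
q [ -4.3  -7.6  88.2  11.7  70.9 -81.9] p [0.5421 0.1052 0.6222] t 14.1167 lean 30.75 az 17.7 y az 80.2 yz 0.264 F [0.9 0.3 0.4] w 0.0152
[[-0.8579, 0.1634, 0.4871], [0.2692, 0.9505, 0.1551], [-0.4377, 0.2642, -0.8594]]
[  88. -550. -363.] 0.6645082757468644
```

>>> jog_arm:
  rows: "0.9 44 -275 -180 0.3;0.9 44 -275 -180 0.3;0.9 44 -275 -180 0.3;0.9 44 -275 -180 0.3;0.9 44 -275 -180 0.3;0.9 44 -275 -180 0.3;0.9 44 -275 -180 0.3;0.9 44 -275 -180 0.3"

```text
clock: 14.78
eef_pos: [0.3722, -0.1744, 0.6821]
tool_rot: [[-0.775, 0.406, 0.484], [0.533, 0.832, 0.156], [-0.339, 0.379, -0.861]]
force: [1.5, -1.1, -1.1]
grip_width: 0.0149
```

```bash
python3 st.py
python3 - <<'E'
from goto import *
s=monitor.sense();R=s['tool_rot'];p=s['eef_pos']
for t in [(.2,-.45,.75)]: print((R.T@(np.array(t)-p)*1e3).round(0), np.linalg.norm(np.array(t)-p))
E
```

```text
q [ -52.2  -23.2   93.7   28.8   97.1 -105.1] p [ 0.3722 -0.1744  0.6821] t 14.7833 lean 30.56 az 17.8 y az 64.0 yz 0.379 F [ 1.5 -1.1 -1.1] w 0.0149
[[-0.775, 0.4063, 0.484], [0.5332, 0.8315, 0.1558], [-0.3392, 0.3788, -0.8611]]
[ -36. -273. -185.] 0.3319834780398733
```

>>> jog_arm:
  rows: "0.9 -36 -273 -185 0;0.9 -36 -273 -185 0;0.9 -36 -273 -185 0;0.9 -36 -273 -185 0;0.9 -36 -273 -185 0;0.9 -36 -273 -185 0;0.9 -36 -273 -185 0;0.9 -36 -273 -185 0"

```text
clock: 15.45
eef_pos: [0.1993, -0.4503, 0.7499]
tool_rot: [[-0.774, 0.407, 0.485], [0.534, 0.831, 0.156], [-0.339, 0.38, -0.861]]
force: [1.2, -1.1, -1.2]
grip_width: 0.0147
```

```bash
python3 st.py
python3 - <<'E'
from goto import *
s=monitor.sense();R=s['tool_rot'];p=s['eef_pos']
print('dir (0,-.7,.7)*41',(R.T@np.array([0,-.7,.7])*58).round(0))
print('dir (0,-1,.2)*41',(R.T@np.array([0,-.98,.2])*41).round(0))
for n in ('wrist','scene'): cv2.imwrite(f'pics/{n}8.png',optics.snapshot(n))
E
```

```text
q [ -88.7   -4.    70.7   33.6  118.2 -133.3] p [ 0.1993 -0.4503  0.7499] t 15.45 lean 30.60 az 17.8 y az 63.9 yz 0.380 F [ 1.2 -1.1 -1.2] w 0.0147
[[-0.7742, 0.4072, 0.4846], [0.5345, 0.8306, 0.156], [-0.339, 0.3798, -0.8607]]
dir (0,-.7,.7)*41 [-35. -18. -41.]
dir (0,-1,.2)*41 [-24. -30. -13.]
```

View pics/wrist8.png

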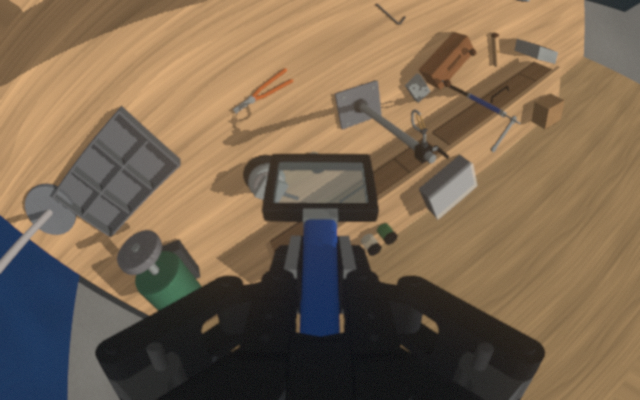

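View pics/scene8.png

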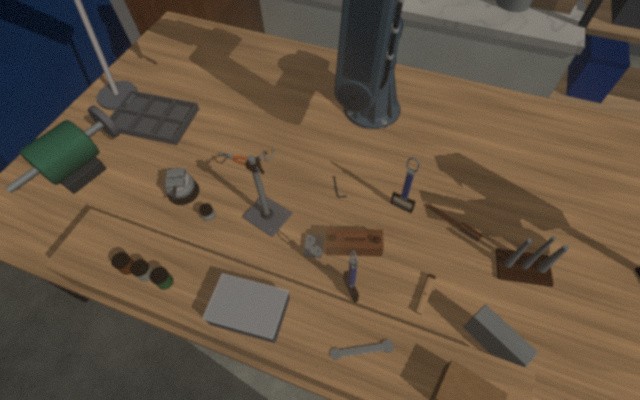

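>>> jog_arm:
  rows: "0.9 -130 -67 -153 0;0.9 -130 -67 -153 0;0.9 -130 -67 -153 0;0.9 -130 -67 -153 0;0.9 -130 -67 -153 0"

```text
clock: 15.97
eef_pos: [0.2009, -0.5796, 0.8835]
tool_rot: [[-0.773, 0.406, 0.487], [0.534, 0.831, 0.156], [-0.341, 0.38, -0.86]]
force: [0.4, -1.8, -0.1]
grip_width: 0.0153
```

>>> jog_arm:
  rows: "0.9 -25 -13 -30 0"

```text
clock: 16.05
eef_pos: [0.1964, -0.5917, 0.8929]
tool_rot: [[-0.766, 0.407, 0.497], [0.537, 0.83, 0.149], [-0.352, 0.381, -0.855]]
force: [21.7, -34.0, 39.3]
grip_width: 0.0149
```

```bash
python3 st.py
```

```text
q [ -89.4   26.7   17.    45.6  135.8 -115.1] p [ 0.1964 -0.5917  0.8929] t 16.05 lean 31.23 az 16.7 y az 63.9 yz 0.381 F [ 21.7 -34.   39.3] w 0.0149
[[-0.7664, 0.4073, 0.4967], [0.5374, 0.8301, 0.1486], [-0.3518, 0.3809, -0.8551]]
```

```bash
python3 - <<'E'
from goto import *
cv2.imwrite('pics/w9.png',optics.snapshot('wrist'))
s=monitor.sense();print(s['force'],s['wrist_torque'],s['qd'].round(2))
E
python3 st.py
```

```text
[ -3.5042975    5.09779595 -12.23610628] [0.18409098 0.82127223 0.24117224] [-0.07  2.08  4.55 -7.56 -7.59 -6.34]
q [ -89.5   27.1   17.5   45.7  135.9 -115. ] p [ 0.1951 -0.5972  0.8856] t 16.1 lean 31.51 az 18.1 y az 63.6 yz 0.395 F [ -3.5   5.1 -12.2] w 0.015
[[-0.7655, 0.4089, 0.4967], [0.545, 0.8225, 0.1628], [-0.342, 0.3953, -0.8525]]
```

View pics/w9.png

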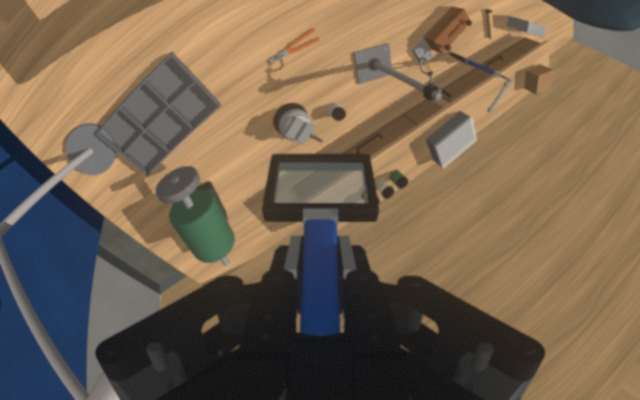

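>>> jog_arm:
  rows: "0.9 -15 -18 -10 0"

```text
clock: 16.18
eef_pos: [0.1919, -0.604, 0.8835]
tool_rot: [[-0.761, 0.409, 0.503], [0.54, 0.83, 0.142], [-0.359, 0.38, -0.853]]
force: [0.7, 0.3, -1.1]
grip_width: 0.0151
```

```bash
python3 st.py
```

```text
q [ -89.9   27.4   17.3   45.2  134.8 -116.3] p [ 0.1919 -0.604   0.8835] t 16.1833 lean 31.51 az 15.8 y az 63.8 yz 0.380 F [ 0.7  0.3 -1.1] w 0.0151
[[-0.7614, 0.4089, 0.503], [0.5395, 0.8299, 0.142], [-0.3594, 0.3795, -0.8525]]
```

>>> jog_arm:
  rows: "0.9 -24 -28 -13 0"

```text
clock: 16.27
eef_pos: [0.1873, -0.6172, 0.8767]
tool_rot: [[-0.753, 0.411, 0.514], [0.537, 0.835, 0.119], [-0.38, 0.365, -0.85]]
force: [0.1, 1.3, -0.0]
grip_width: 0.0153
```

```bash
python3 st.py
```

```text
q [ -90.5   28.3   17.1   44.7  133.2 -117.8] p [ 0.1873 -0.6172  0.8767] t 16.2667 lean 31.82 az 13.0 y az 63.8 yz 0.365 F [ 0.1  1.3 -0. ] w 0.0153
[[-0.753, 0.4111, 0.5138], [0.5369, 0.8353, 0.1186], [-0.3804, 0.3651, -0.8497]]
```

>>> jog_arm:
  rows: "0.9 -25 -13 -29 0"

```text
clock: 16.35
eef_pos: [0.1796, -0.6228, 0.8751]
tool_rot: [[-0.741, 0.417, 0.527], [0.544, 0.832, 0.106], [-0.394, 0.365, -0.843]]
force: [-0.3, -0.7, -3.0]
grip_width: 0.0155
```

>>> jog_arm:
  rows: "0.9 -25 -13 -29 0"

```text
clock: 16.43
eef_pos: [0.1717, -0.6216, 0.8814]
tool_rot: [[-0.729, 0.42, 0.54], [0.545, 0.834, 0.086], [-0.414, 0.356, -0.837]]
force: [0.0, -0.3, -0.2]
grip_width: 0.0151
```

```bash
python3 st.py
```

```text
q [ -92.2   27.9   17.1   46.   131.8 -118. ] p [ 0.1717 -0.6216  0.8814] t 16.4333 lean 33.13 az 9.0 y az 63.3 yz 0.356 F [ 0.  -0.3 -0.2] w 0.0151
[[-0.7292, 0.4205, 0.5398], [0.5445, 0.8344, 0.0857], [-0.4144, 0.3564, -0.8374]]
```

>>> jog_arm:
  rows: "0.9 -9 -28 -27 0"

```text
clock: 16.52
eef_pos: [0.1507, -0.6274, 0.8821]
tool_rot: [[-0.722, 0.42, 0.549], [0.54, 0.839, 0.068], [-0.433, 0.345, -0.833]]
force: [-0.0, 0.9, -1.7]
grip_width: 0.0149
```

>>> jog_arm:
  rows: "0.9 -9 -28 -27 0"

```text
clock: 16.6
eef_pos: [0.1262, -0.6376, 0.8775]
tool_rot: [[-0.712, 0.426, 0.557], [0.543, 0.838, 0.052], [-0.445, 0.34, -0.829]]
force: [0.4, -0.3, -0.9]
grip_width: 0.0153
```

```bash
python3 st.py
```

```text
q [ -96.5   28.5   17.1   47.   131.5 -121.5] p [ 0.1262 -0.6376  0.8775] t 16.6 lean 34.05 az 5.4 y az 63.1 yz 0.340 F [ 0.4 -0.3 -0.9] w 0.0153
[[-0.7125, 0.4262, 0.5574], [0.5425, 0.8384, 0.0524], [-0.4451, 0.3397, -0.8286]]
```

>>> jog_arm:
  rows: "0.9 171 -46 -105 0;0.9 171 -46 -105 0;0.9 171 -46 -105 0;0.9 171 -46 -105 0;0.9 171 -46 -105 0;0.9 171 -46 -105 0"

```text
clock: 17.1
eef_pos: [-0.0796, -0.5882, 0.8718]
tool_rot: [[-0.709, 0.435, 0.556], [0.551, 0.833, 0.051], [-0.441, 0.342, -0.83]]
force: [0.3, -1.5, -1.9]
grip_width: 0.0155
```

```bash
python3 st.py
```

```text
q [-116.1   21.4   27.8   47.3  139.6 -138.8] p [-0.0796 -0.5882  0.8718] t 17.1 lean 33.91 az 5.2 y az 62.4 yz 0.342 F [ 0.3 -1.5 -1.9] w 0.0155
[[-0.7087, 0.4349, 0.5555], [0.551, 0.833, 0.0509], [-0.4406, 0.3422, -0.8299]]
```

>>> jog_arm:
  rows: "0.9 55 -67 -93 0;0.9 55 -67 -93 0;0.9 55 -67 -93 0;0.9 55 -67 -93 0"

```text
clock: 17.43
eef_pos: [-0.1868, -0.5928, 0.8692]
tool_rot: [[-0.7, 0.439, 0.563], [0.551, 0.834, 0.036], [-0.454, 0.335, -0.826]]
force: [0.6, 0.8, -1.1]
grip_width: 0.0153
```

```bash
python3 st.py
```

```text
q [-124.5   29.2   17.1   51.2  145.3 -141.5] p [-0.1868 -0.5928  0.8692] t 17.4333 lean 34.34 az 3.6 y az 62.2 yz 0.335 F [ 0.6  0.8 -1.1] w 0.0153
[[-0.7003, 0.4389, 0.563], [0.551, 0.8337, 0.0355], [-0.4538, 0.3351, -0.8257]]
```

>>> jog_arm:
  rows: "0.9 -9 -12 -14 0"

```text
clock: 17.52
eef_pos: [-0.1862, -0.5943, 0.8698]
tool_rot: [[-0.698, 0.442, 0.564], [0.549, 0.836, 0.024], [-0.46, 0.326, -0.826]]
force: [0.7, 0.3, -1.2]
grip_width: 0.0153
```

>>> jog_arm:
  rows: "0.9 -18 -23 -27 0"

```text
clock: 17.6
eef_pos: [-0.1866, -0.5987, 0.8683]
tool_rot: [[-0.691, 0.447, 0.567], [0.546, 0.838, 0.005], [-0.473, 0.313, -0.823]]
force: [0.5, -0.1, -0.6]
grip_width: 0.0154
```

```bash
python3 st.py
```

```text
q [-124.5   29.4   17.1   51.3  143.5 -141.8] p [-0.1866 -0.5987  0.8683] t 17.6 lean 34.57 az 0.5 y az 61.9 yz 0.313 F [ 0.5 -0.1 -0.6] w 0.0154
[[-0.6914, 0.4472, 0.5674], [0.546, 0.8378, 0.005], [-0.4731, 0.3132, -0.8234]]
```

>>> jog_arm:
  rows: "0.9 -6 -25 -31 0"

```text
clock: 17.68
eef_pos: [-0.1992, -0.5998, 0.8646]
tool_rot: [[-0.686, 0.451, 0.571], [0.543, 0.84, -0.012], [-0.485, 0.301, -0.821]]
force: [0.4, 0.1, -1.3]
grip_width: 0.0149
```

>>> jog_arm:
  rows: "0.9 -6 -25 -31 0"

```text
clock: 17.77
eef_pos: [-0.2157, -0.5997, 0.8599]
tool_rot: [[-0.677, 0.46, 0.574], [0.544, 0.839, -0.03], [-0.495, 0.292, -0.818]]
force: [-0.2, 0.2, -1.7]
grip_width: 0.015
```

>>> jog_arm:
  rows: "0.9 -6 -25 -31 0"

```text
clock: 17.85
eef_pos: [-0.2316, -0.5991, 0.8557]
tool_rot: [[-0.669, 0.468, 0.578], [0.545, 0.837, -0.048], [-0.506, 0.283, -0.815]]
force: [0.1, 0.1, -0.9]
grip_width: 0.0155
```

```bash
python3 st.py
```

```text
q [-128.2   30.6   17.1   51.3  141.7 -145.3] p [-0.2316 -0.5991  0.8557] t 17.85 lean 35.42 az -4.7 y az 60.8 yz 0.283 F [ 0.1  0.1 -0.9] w 0.0155
[[-0.6685, 0.4685, 0.5776], [0.5452, 0.837, -0.0478], [-0.5058, 0.2829, -0.8149]]
```

```bash
cat > mag.py <<'E'
from goto import *
R6=np.array([[-.8169,-.314,.4839],[-.273,.9494,.1551],[-.5081,-.0054,-.8613]]);p6=np.array([.54,.1042,.243])
u,_,v=np.linalg.svd(R6);R6=u@v
a=np.radians(18.3);M6=np.array([[np.cos(a),-np.sin(a),0],[np.sin(a),np.cos(a),0],[0,0,1.]])
Rm=R6.T@M6   # mag axes in tool
lt=R6.T@(np.array([.6145,.1277,.232])-p6)  # loop_top in tool
def magpose(R,p): return R@Rm, p+R@lt
def Rz(t): return np.array([[np.cos(t),-np.sin(t),0],[np.sin(t),np.cos(t),0],[0,0,1.]])
def rep(M,psi=-13.3):
    b=np.radians(psi);B=Rz(b);L=B.T@M
    return 'z in post (%.3f %.3f) yaw of y %.1f  ybar slope %.3f'%(L[0,2],L[1,2],np.degrees(np.arctan2(-L[0,1],L[1,1])),L[2,1])
E
python3 - <<'E'
from mag import *
R=monitor.sense()['tool_rot'];u,_,v=np.linalg.svd(R);R=u@v
for t in np.radians([-10,-13,-16,-18,-20,-22,-25,-28]): 
    print(np.degrees(t),round(t,2),rep(R@Rz(t)@Rm))
E
```

```text
-10.0 -0.17 z in post (-0.083 -0.187) yaw of y -7.3  ybar slope 0.196
-13.0 -0.23 z in post (-0.080 -0.161) yaw of y -4.7  ybar slope 0.167
-16.0 -0.28 z in post (-0.078 -0.135) yaw of y -2.2  ybar slope 0.138
-18.0 -0.31 z in post (-0.077 -0.117) yaw of y -0.6  ybar slope 0.118
-20.0 -0.35 z in post (-0.077 -0.099) yaw of y 1.1  ybar slope 0.098
-22.0 -0.38 z in post (-0.078 -0.082) yaw of y 2.7  ybar slope 0.078
-25.0 -0.44 z in post (-0.079 -0.055) yaw of y 5.2  ybar slope 0.048
-28.0 -0.49 z in post (-0.082 -0.029) yaw of y 7.6  ybar slope 0.018
```

Run:
```python
from mag import *
s=monitor.sense();R=s['tool_rot'];p=s['eef_pos']
Rn=R@Rz(-.47)
b=np.radians(-13.3);ex=np.array([np.cos(b),np.sin(b),0])
seat=np.array([.5415,-.1639,.25])
L=seat-ex*.07+np.array([0,0,.2])
t=L-Rn@lt; print(t,(R.T@(t-p)*1e3).round(0),np.linalg.norm(t-p))
```

```text
[ 0.3952426  -0.13782991  0.45437124] [ 35. 566. 667.] 0.8756396311633835
```

>>> jog_arm:
  rows: "0.9 -55 256 188 0;0.9 -55 256 188 0;0.9 -55 256 188 0;0.9 -55 256 188 0;0.9 -55 256 188 0;0.9 -55 256 188 0;0.9 -55 256 188 0;0.9 -55 256 188 0"

```text
clock: 18.52
eef_pos: [0.0348, -0.4223, 0.8029]
tool_rot: [[-0.667, 0.47, 0.578], [0.547, 0.836, -0.048], [-0.506, 0.284, -0.815]]
force: [0.7, -0.3, -1.3]
grip_width: 0.0152
```

>>> jog_arm:
  rows: "0.9 -55 256 188 -0.47;0.9 -55 256 188 -0.47;0.9 -55 256 188 -0.47;0.9 -55 256 188 -0.47;0.9 -55 256 188 -0.47;0.9 -55 256 188 -0.47;0.9 -55 256 188 -0.47;0.9 -55 256 188 -0.47"

```text
clock: 19.18
eef_pos: [0.3003, -0.2463, 0.7512]
tool_rot: [[-0.807, 0.115, 0.58], [0.107, 0.993, -0.048], [-0.581, 0.024, -0.813]]
force: [-0.1, -1.0, -0.3]
grip_width: 0.0154
```

```bash
python3 st.py
python3 - <<'E'
from mag import *
s=monitor.sense();R=s['tool_rot'];p=s['eef_pos']
M,l=magpose(R,p);print(rep(M),l)
b=np.radians(-13.3);ex=np.array([np.cos(b),np.sin(b),0])
seat=np.array([.5415,-.1639,.25])
L=seat-ex*.07+np.array([0,0,.15])
print((R.T@(L-l)*1e3).round(0),np.linalg.norm(L-l))
E
```

```text
q [ -69.4  -26.4   88.7   32.2   99.1 -141.8] p [ 0.3003 -0.2463  0.7512] t 19.1833 lean 35.57 az -4.7 y az 83.4 yz 0.024 F [-0.1 -1.  -0.3] w 0.0154
[[-0.8067, 0.1146, 0.5797], [0.107, 0.9931, -0.0475], [-0.5812, 0.0237, -0.8134]]
z in post (-0.083 -0.039) yaw of y 6.7  ybar slope 0.029 [ 0.37844951 -0.25627366  0.74705697]
[137. 110. 332.] 0.3758020115294192
```

>>> jog_arm:
  rows: "0.9 110 88 266 0;0.9 110 88 266 0;0.9 110 88 266 0;0.9 110 88 266 0;0.9 110 88 266 0;0.9 110 88 266 0;0.9 110 88 266 0;0.9 110 88 266 0"

```text
clock: 19.85
eef_pos: [0.3736, -0.1591, 0.466]
tool_rot: [[-0.812, 0.113, 0.573], [0.111, 0.993, -0.039], [-0.573, 0.032, -0.819]]
force: [-0.7, 0.9, -3.5]
grip_width: 0.0151
```

```bash
python3 st.py
python3 - <<'E'
from mag import *
s=monitor.sense();R=s['tool_rot'];p=s['eef_pos']
M,l=magpose(R,p);print(rep(M),l)
b=np.radians(-13.3);ex=np.array([np.cos(b),np.sin(b),0])
seat=np.array([.5415,-.1639,.25])
L=seat-ex*.07+np.array([0,0,.15])
print((R.T@(L-l)*1e3).round(0),np.linalg.norm(L-l))
for n in ('wrist','scene','top'): cv2.imwrite(f'pics/{n}10.png',optics.snapshot(n))
sc=cv2.imread('pics/scene10.png');crop(sc,200,90,360,230,4,'pics/s10c.png')
crop(cv2.imread('pics/top10.png'),330,140,440,240,6,'pics/t10c.png')
print(proj('scene',l),proj('scene',seat),proj('top',l),proj('top',seat),proj('wrist',seat),proj('wrist',l))
E
```

```text
q [ -48.9  -27.4  121.    27.1   62.9 -139.2] p [ 0.3736 -0.1591  0.466 ] t 19.85 lean 35.02 az -3.9 y az 83.5 yz 0.032 F [-0.7  0.9 -3.5] w 0.0151
[[-0.812, 0.1133, 0.5726], [0.1112, 0.993, -0.0388], [-0.573, 0.0322, -0.8189]]
z in post (-0.072 -0.046) yaw of y 6.8  ybar slope 0.038 [ 0.45177317 -0.16886123  0.46109323]
[20. 21. 62.] 0.06813847079064808
[271.72746174  79.16848571] [269.71103966 156.52631197] [411.83779823 242.04323089] [392.43221799 202.1609119 ] [333.7057404  200.67160499] [325.83484473 536.1593749 ]
```

View pics/wrist10.png

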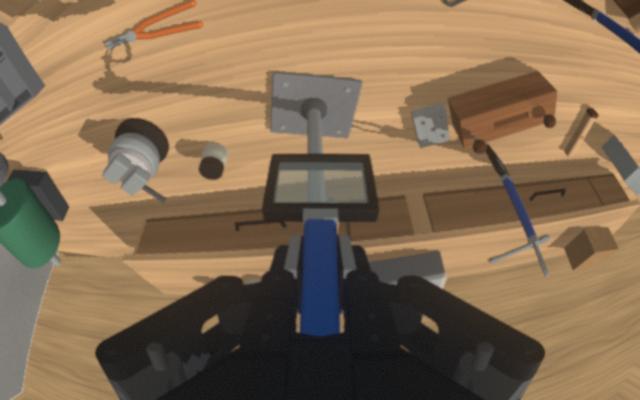

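View pics/s10c.png

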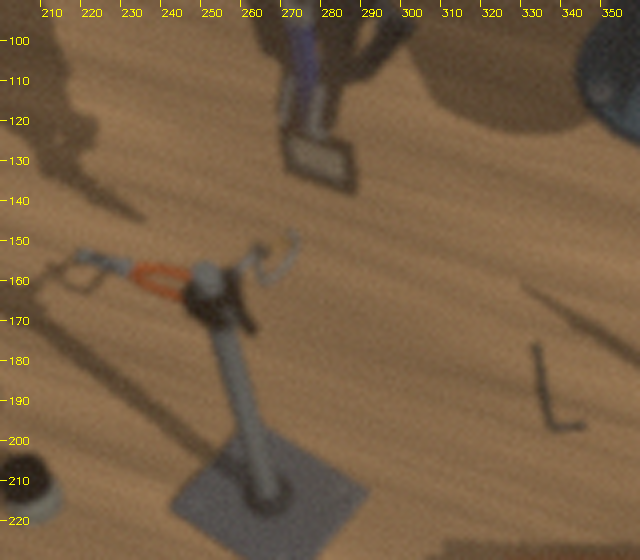

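View pics/t10c.png

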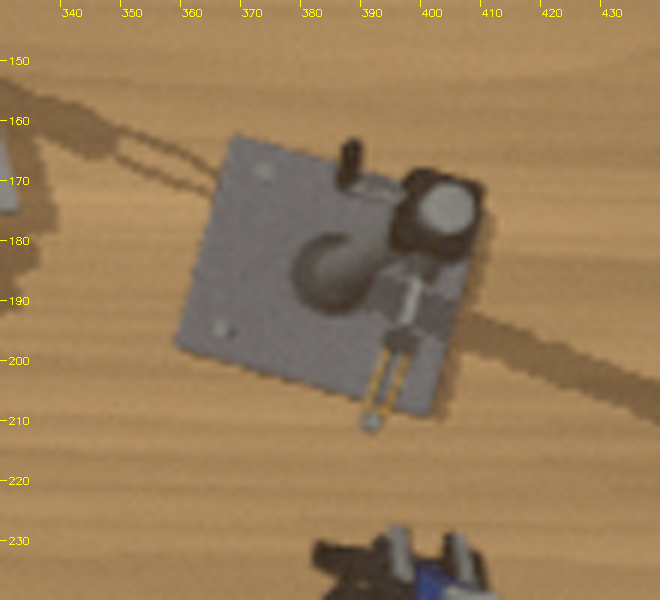

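Run:
```python
from mag import *
for n,box in (('scene',(240,130,290,180)),('top',(375,165,420,225))):
    im=np.mean([optics.snapshot(n).astype(float) for _ in range(4)],0).astype(np.uint8); cv2.imwrite(f'pics/{n}11.png',im)
    crop(im,*box,12 if n=='scene' else 10,f'pics/{n}11c.png',5)
```

```text
(no output)
```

View pics/scene11c.png

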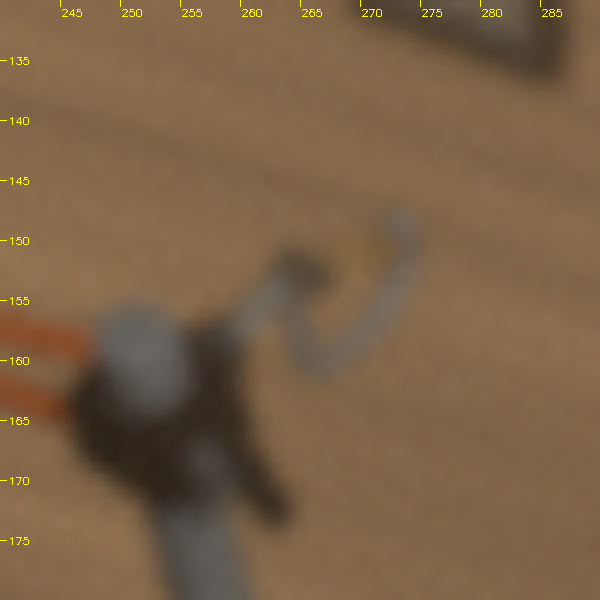

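View pics/top11c.png

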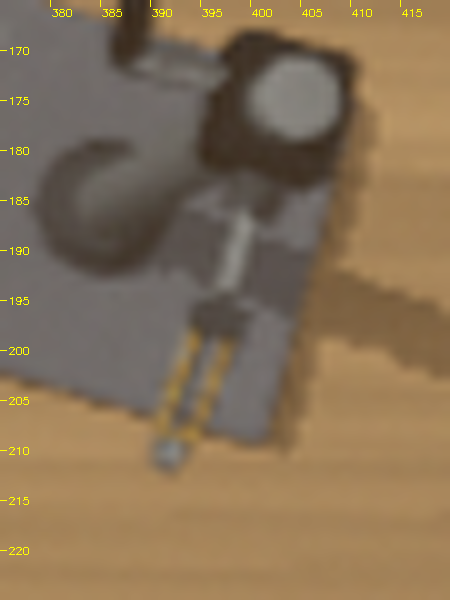

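```bash
cat >> mag.py <<'E'
b=np.radians(-13.3);ex=np.array([np.cos(b),np.sin(b),0]);ey=np.array([-np.sin(b),np.cos(b),0]);ez=np.array([0,0,1.])
B=np.stack([ex,ey,ez],1)
tip=tri(ray('top',391.3,209.8),ray('scene',272.6,147.3))[0]
seat=tip+B@np.array([.019,0,-.020])
def where():
    s=monitor.sense();M,l=magpose(s['tool_rot'],s['eef_pos']);return s,M,l
def to(post_mm):
    s,M,l=where();L=seat+B@(np.array(post_mm)/1e3)
    print('now post mm',(B.T@(l-seat)*1e3).round(1),'shift',(s['tool_rot'].T@(L-l)*1e3).round(1),rep(M))
E
python3 -c "
from mag import *
print(tri(ray('top',391.3,209.8),ray('scene',272.6,147.3)),seat)
to((-50,0,56))"
```

```text
(array([ 0.52243672, -0.15900199,  0.27211406]), [np.float64(1.2441297298954446), np.float64(1.244129729895464)]) [ 0.54092711 -0.16337294  0.25211406]
now post mm [-84.2 -28.8 217.3] shift [ 63.6  20.6 153.4] z in post (-0.082 -0.040) yaw of y 6.6  ybar slope 0.031
```

>>> jog_arm:
  rows: "0.9 16 5 38 0;0.9 32 10 76 0;0.9 48 15 115 0;0.9 63 20 153 0;0.9 63 20 153 0;0.9 63 20 153 0"

```text
clock: 20.9
eef_pos: [0.4138, -0.1409, 0.3098]
tool_rot: [[-0.811, 0.115, 0.574], [0.111, 0.993, -0.041], [-0.575, 0.031, -0.818]]
force: [-0.8, 0.0, -1.1]
grip_width: 0.0152
```

```bash
python3 st.py
cat > look.py <<'E'
from mag import *
import sys
k=sys.argv[1]
s,M,l=where()
to((-50,0,56))
for n in ('scene','top'):
    im=np.mean([optics.snapshot(n).astype(float) for _ in range(3)],0).astype(np.uint8); cv2.imwrite(f'pics/{n}{k}.png',im)
    c=proj(n,(l+seat)/2).astype(int)
    crop(im,c[0]-28,c[1]-25,c[0]+28,c[1]+25,12,f'pics/{n}{k}c.png',5)
    print(n,'pred loop',proj(n,l).round(1),'cap',proj(n,l-M[:,2]*.042).round(1),'tip',proj(n,tip).round(1))
E
python3 look.py 12
```

```text
q [ -41.5  -10.3  128.1   34.5   38.2 -147.3] p [ 0.4138 -0.1409  0.3098] t 20.9 lean 35.14 az -4.1 y az 83.4 yz 0.031 F [-0.8  0.  -1.1] w 0.0152
[[-0.8107, 0.1146, 0.5741], [0.1114, 0.9929, -0.0409], [-0.5748, 0.0308, -0.8177]]
now post mm [-50.6   0.9  52.9] shift [-2.2 -0.9 -2.3] z in post (-0.075 -0.045) yaw of y 6.7  ybar slope 0.036
scene pred loop [278.7 132.9] cap [280.2 143.5] tip [273.  147.3]
top pred loop [390.4 222.2] cap [387.1 220.9] tip [391.8 209.6]
```

View pics/scene12c.png

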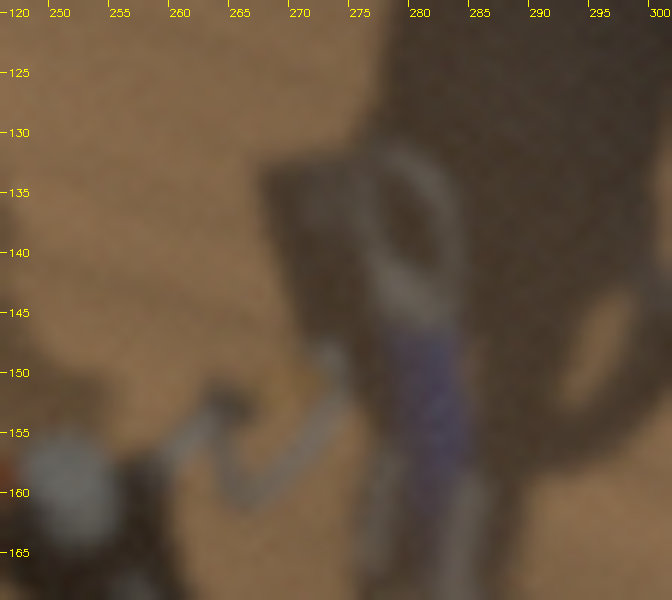

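View pics/top12c.png

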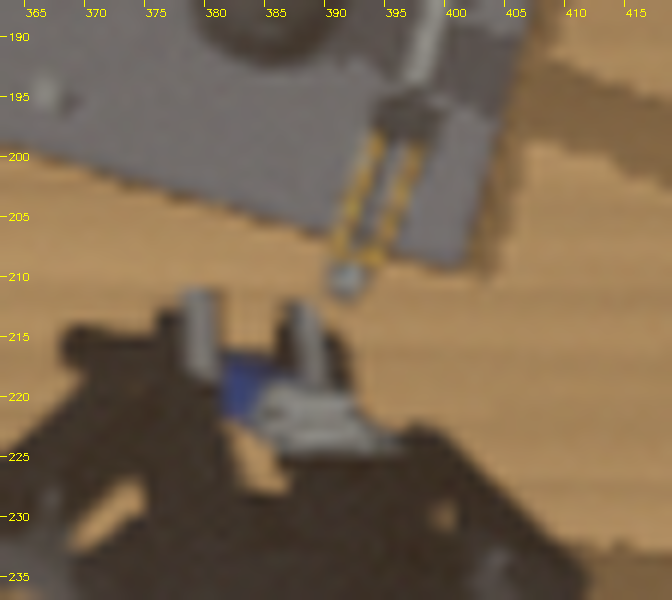

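Run:
```python
from mag import *
s,M,l=where()
for t,c in [((390.6,223.3),(278.8,132.0)),((390.6,222.8),(278.8,132.3))]:
    q,e=tri(ray('top',*t),ray('scene',*c));print((B.T@(q-seat)*1e3).round(1),np.round(e,1))
print((B.T@(l-seat)*1e3).round(1))
t=cv2.imread('pics/top12.png');crop(t,376,208,406,232,24,'pics/tz.png',2)
c=cv2.imread('pics/scene12.png');crop(c,262,124,292,150,22,'pics/sz.png',2)
```

```text
[-52.9  -0.2  53.8] [0.1 0.1]
[-51.9   0.3  53.8] [0.1 0.1]
[-49.2  -0.6  59. ]
```

View pics/tz.png

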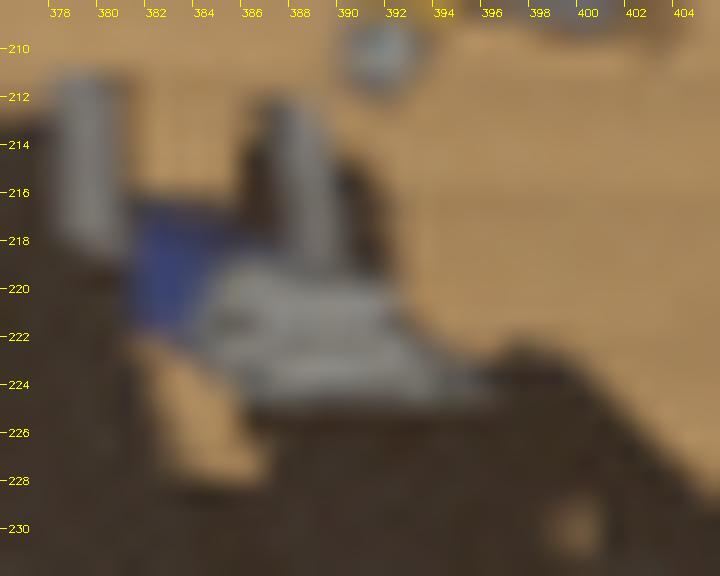

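View pics/sz.png

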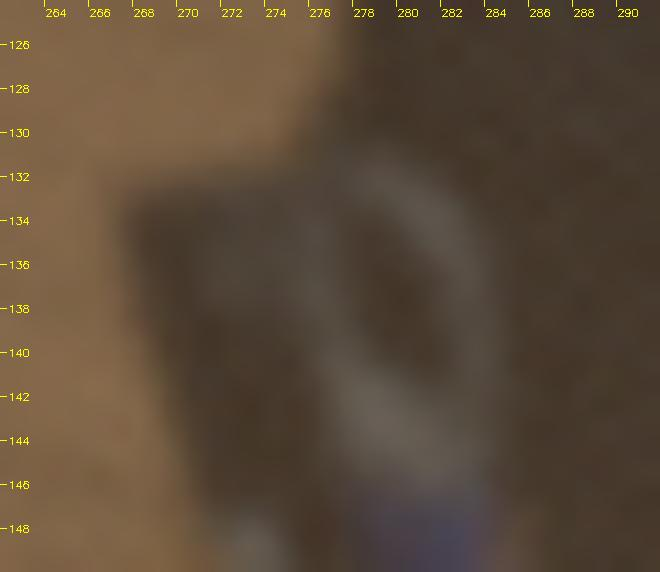

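```bash
cat >> mag.py <<'E'
def d(*v):
    R=monitor.sense()['tool_rot'];print(v,'->',(R.T@B@np.array(v)).round(1))
E
python3 -c "
from mag import *
d(0,0,-23);d(20,-.5,-23);d(41.5,-.5,-23);d(0,0,-10)
d(10,0,0);d(0,10,0)"
```

```text
(0, 0, -23) -> [13.4 -0.5 18.7]
(20, -0.5, -23) -> [-2.7 -3.3 30.2]
(41.5, -0.5, -23) -> [-20.1  -5.8  42.6]
(0, 0, -10) -> [ 5.8 -0.2  8.1]
(10, 0, 0) -> [-8.1 -1.2  5.8]
(0, 10, 0) -> [-0.8  9.9  0.9]
```

Lower and go forward only part way (−32 mm), then look.

>>> jog_arm:
  rows: "0.9 7 0 9 0;0.9 13.4 -0.5 18.7 0;0.9 5 -2 25 0;0.9 -2.7 -3.3 30.2 0;0.9 -2.7 -3.3 30.2 0;0.9 -2.7 -3.3 30.2 0"

```text
clock: 21.7
eef_pos: [0.4341, -0.1471, 0.2903]
tool_rot: [[-0.806, 0.115, 0.58], [0.108, 0.993, -0.047], [-0.581, 0.025, -0.813]]
force: [-0.1, 0.6, -1.1]
grip_width: 0.0155
```

```bash
python3 st.py; python3 look.py 13
python3 - <<'E'
from h import *
t=cv2.imread('pics/top13.png');crop(t,376,200,406,226,24,'pics/tz.png',2)
c=cv2.imread('pics/scene13.png');crop(c,258,130,288,160,20,'pics/sz.png',2)
E
```

```text
q [ -40.1   -4.7  126.2   37.1   34.  -149.7] p [ 0.4341 -0.1471  0.2903] t 21.7 lean 35.58 az -4.6 y az 83.4 yz 0.025 F [-0.1  0.6 -1.1] w 0.0155
[[-0.8064, 0.1151, 0.58], [0.108, 0.993, -0.0468], [-0.5814, 0.0249, -0.8133]]
now post mm [-29.3  -0.5  34. ] shift [  3.9   3.4 -29.7] z in post (-0.083 -0.040) yaw of y 6.7  ybar slope 0.030
scene pred loop [274.5 141.8] cap [276.  152.1] tip [273.  147.3]
top pred loop [391.9 213.7] cap [388.7 212.6] tip [391.8 209.6]
```

View pics/tz.png

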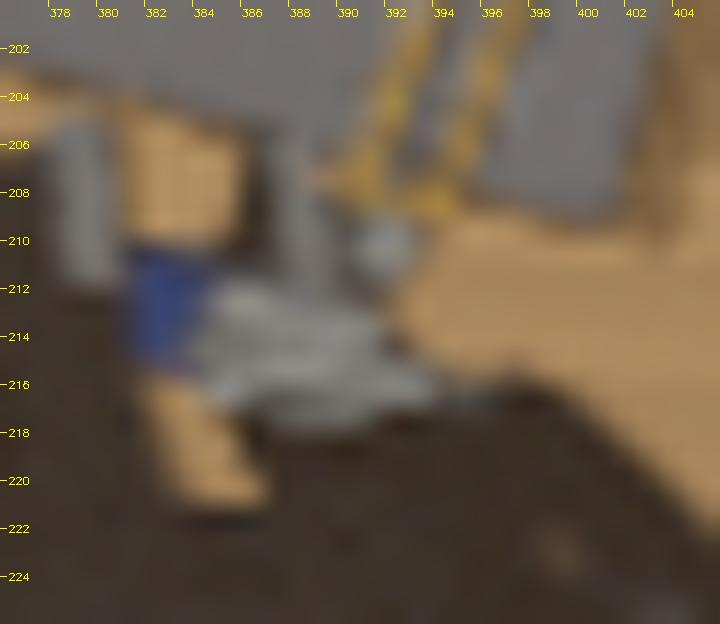

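View pics/sz.png

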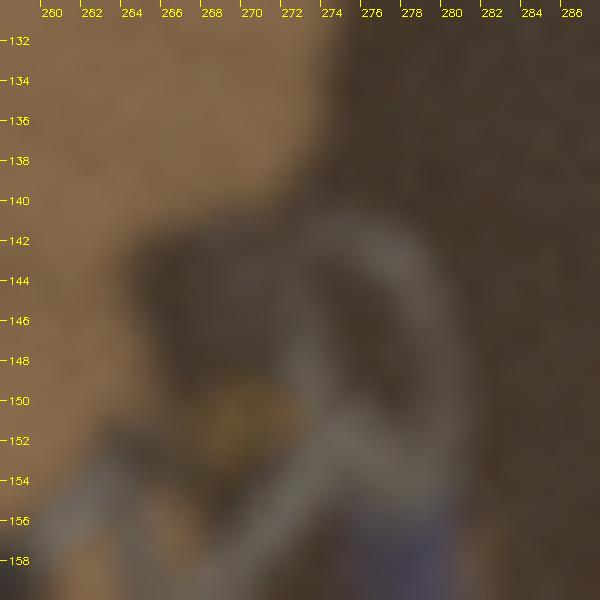

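Run:
```python
from mag import *
for t,c in [((390.0,215.8),(275.0,141.0)),((390.4,215.8),(275.0,141.5)),((390.4,216.2),(274.8,141.2))]:
    q,e=tri(ray('top',*t),ray('scene',*c));print((B.T@(q-seat)*1e3).round(1),np.round(e,1))
d(25,-.5,0);d(25,-.5,-2);d(0,0,-1)
```

```text
[-33.9   0.6  33.5] [2.3 2.3]
[-33.8  -0.3  30.9] [1.9 1.9]
[-34.4  -0.9  31.2] [2.3 2.3]
(25, -0.5, 0) -> [-20.2  -3.4  14.3]
(25, -0.5, -2) -> [-19.1  -3.5  15.9]
(0, 0, -1) -> [ 0.6 -0.   0.8]
```

>>> jog_arm:
  rows: "0.9 -6 -0.7 4.3 0;0.9 -12 -1.5 8.7 0;0.9 -18.2 -2.2 13 0;0.9 -18.2 -2.2 13 0;0.9 -18.2 -2.2 13 0"

```text
clock: 22.42
eef_pos: [0.456, -0.1515, 0.2887]
tool_rot: [[-0.808, 0.115, 0.578], [0.109, 0.993, -0.045], [-0.579, 0.027, -0.815]]
force: [-0.5, -0.7, -2.6]
grip_width: 0.015
```

```bash
python3 st.py; python3 look.py 14
python3 - <<'E'
from h import *
t=cv2.imread('pics/top14.png');crop(t,376,192,406,218,24,'pics/tz.png',2)
c=cv2.imread('pics/scene14.png');crop(c,255,130,285,160,20,'pics/sz.png',2)
E
```

```text
q [ -38.5   -1.4  123.2   36.5   33.  -148. ] p [ 0.456  -0.1515  0.2887] t 22.4167 lean 35.44 az -4.5 y az 83.4 yz 0.027 F [-0.5 -0.7 -2.6] w 0.015
[[-0.8078, 0.1148, 0.5781], [0.1089, 0.993, -0.0451], [-0.5793, 0.0265, -0.8147]]
now post mm [-7.1  0.3 32.2] shift [ 21.1   5.3 -44. ] z in post (-0.081 -0.042) yaw of y 6.7  ybar slope 0.032
scene pred loop [270.  147.3] cap [271.7 157.5] tip [273.  147.3]
top pred loop [393.8 204.5] cap [390.5 203.8] tip [391.8 209.6]
```

View pics/tz.png

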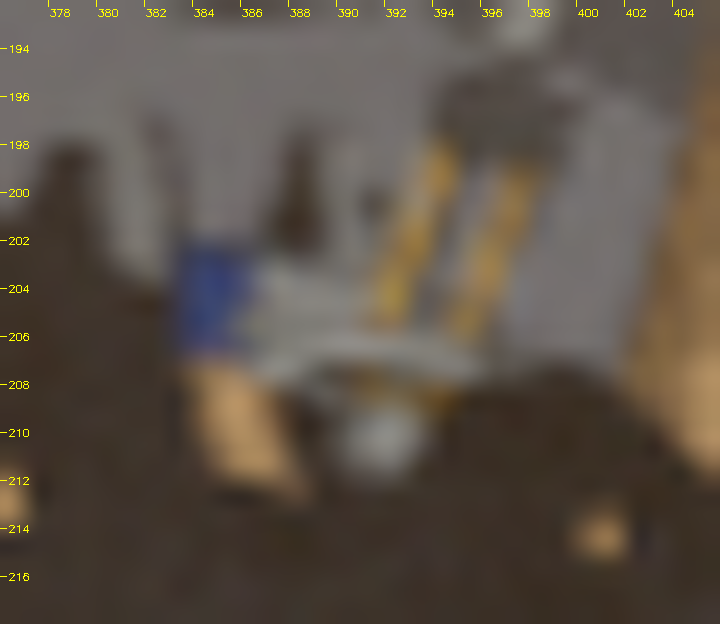

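View pics/sz.png

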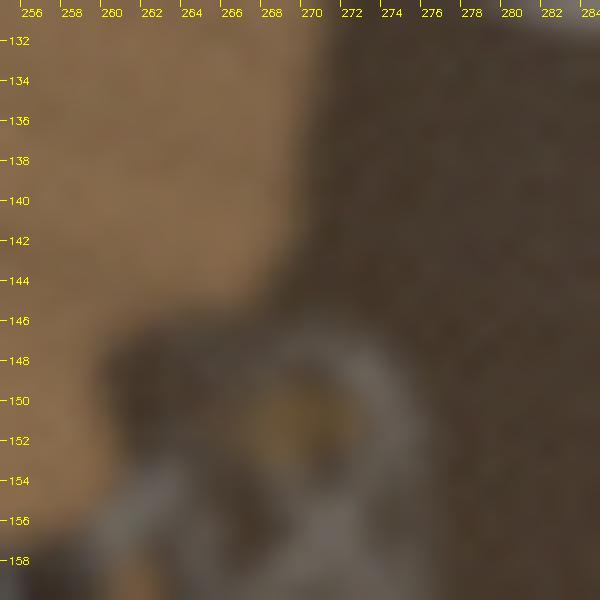

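Run:
```python
from mag import *
for t,c in [((391.2,205.9),(270.5,146.8)),((391.2,205.9),(271,147))]:
    q,e=tri(ray('top',*t),ray('scene',*c));print((B.T@(q-seat)*1e3).round(1),np.round(e,1))
# where would bar centre at y=0,x=-11,z=31 project, and keeper ends
for v in [(-11,0,31),(-11,-12,31),(-11,12,31),(-11,5.5,22),(-11,-5.5,22),(13,0,34),(-19,0,20)]:
    q=seat+B@(np.array(v)/1e3); print(v,(proj('top',q)+.5).round(1),(proj('scene',q)+.5).round(1))
im=cv2.imread('pics/top14.png');cv2.imwrite('pics/tzz.png',cv2.resize(im[198:214,382:402],None,fx=36,fy=36,interpolation=cv2.INTER_LANCZOS4))
```

```text
[-10.2   3.3  33. ] [2.7 2.7]
[-10.6   3.8  32.1] [1.9 1.9]
(-11, 0, 31) [393.9 206.7] [271.3 147.1]
(-11, -12, 31) [398.8 208. ] [268.  145.4]
(-11, 12, 31) [389.  205.4] [274.6 148.9]
(-11, 5.5, 22) [391.  206.3] [273.2 150. ]
(-11, -5.5, 22) [395.5 207.4] [270.2 148.4]
(13, 0, 34) [396.6 196.9] [265.8 151.9]
(-19, 0, 20) [392.3 210.1] [273.5 147.8]
```

View pics/tzz.png

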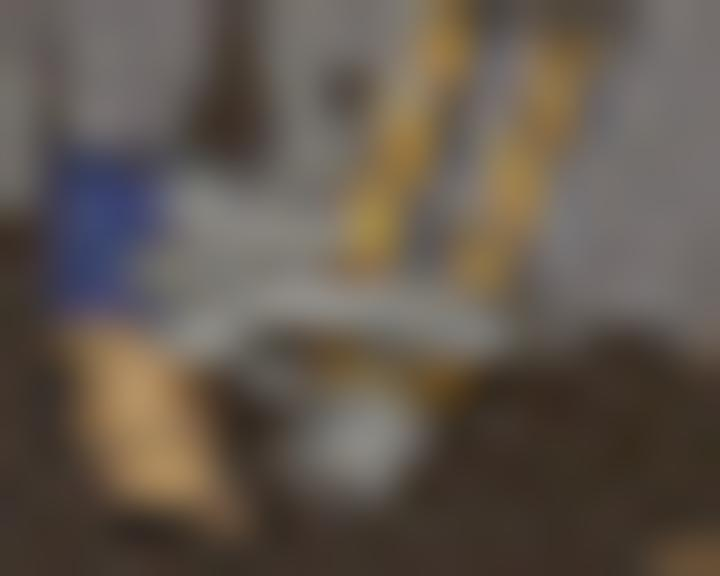

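>>> jog_arm:
  rows: "0.9 0.7 -2 -0.6 0;0.9 0.7 -4 -0.6 0;0.9 0.7 -4 -0.6 0;0.9 0.7 -4 -0.6 0"

```text
clock: 23.05
eef_pos: [0.454, -0.1555, 0.2888]
tool_rot: [[-0.807, 0.116, 0.578], [0.11, 0.993, -0.046], [-0.58, 0.026, -0.814]]
force: [-0.3, 0.0, -1.4]
grip_width: 0.0149
```

```bash
python3 st.py; python3 look.py 15
python3 - <<'E'
from h import *
im=cv2.imread('pics/top15.png');cv2.imwrite('pics/tzz.png',cv2.resize(im[198:214,382:402],None,fx=36,fy=36,interpolation=cv2.INTER_LANCZOS4))
c=cv2.imread('pics/scene15.png');crop(c,255,135,285,165,20,'pics/sz.png',2)
E
```

```text
q [ -39.1   -1.4  123.3   36.8   33.3 -148.7] p [ 0.454  -0.1555  0.2888] t 23.05 lean 35.47 az -4.5 y az 83.3 yz 0.026 F [-0.3  0.  -1.4] w 0.0149
[[-0.8075, 0.1159, 0.5784], [0.1096, 0.9929, -0.0459], [-0.5797, 0.0263, -0.8144]]
now post mm [-8.1 -4.1 32.4] shift [ 20.    9.5 -42.9] z in post (-0.081 -0.041) yaw of y 6.7  ybar slope 0.032
scene pred loop [269.  146.4] cap [270.7 156.6] tip [273.  147.3]
top pred loop [395.5 205.4] cap [392.2 204.6] tip [391.8 209.6]
```

View pics/tzz.png

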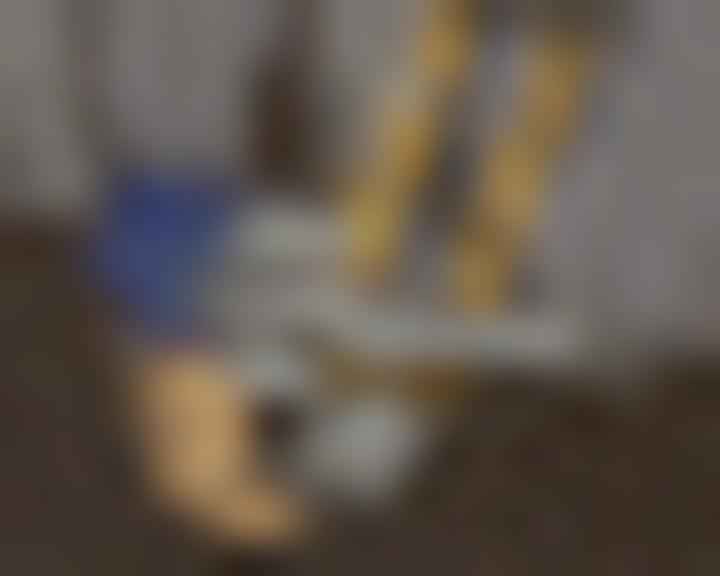

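View pics/sz.png

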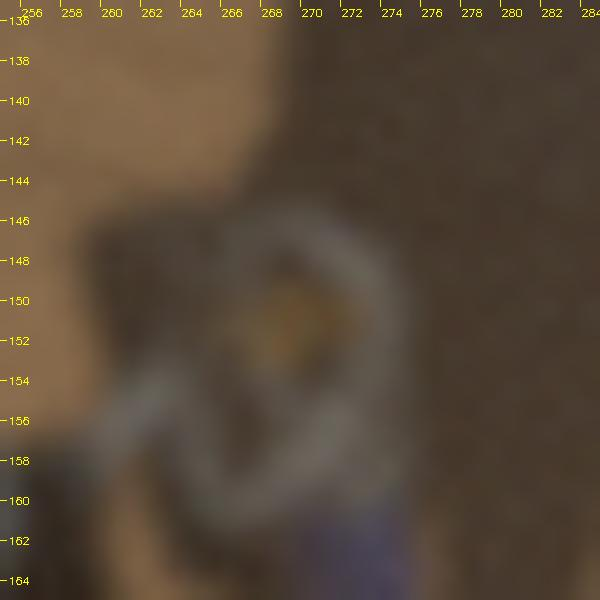

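>>> jog_arm:
  rows: "0.9 2 -0.2 4 0;0.9 5 -0.3 8 0;0.9 7 -0.4 11 0;0.9 9.1 -0.5 14.4 0;0.9 9.1 -0.5 14.4 0"

```text
clock: 23.77
eef_pos: [0.4546, -0.1551, 0.2706]
tool_rot: [[-0.809, 0.115, 0.577], [0.11, 0.993, -0.045], [-0.578, 0.027, -0.815]]
force: [-2.8, 1.2, -1.6]
grip_width: 0.0152
```

```bash
python3 st.py; python3 look.py 16
python3 - <<'E'
from h import *
im=cv2.imread('pics/top16.png');cv2.imwrite('pics/tzz.png',cv2.resize(im[196:216,380:404],None,fx=30,fy=30,interpolation=cv2.INTER_LANCZOS4))
c=cv2.imread('pics/scene16.png');crop(c,255,135,285,165,20,'pics/sz.png',2)
E
```

```text
q [ -39.     0.8  123.7   39.3   31.2 -151.6] p [ 0.4546 -0.1551  0.2706] t 23.7667 lean 35.37 az -4.4 y az 83.4 yz 0.027 F [-2.8  1.2 -1.6] w 0.0152
[[-0.8085, 0.1153, 0.5771], [0.1098, 0.993, -0.0446], [-0.5781, 0.0274, -0.8155]]
now post mm [-7.5 -3.5 14. ] shift [  9.9   9.6 -58.2] z in post (-0.079 -0.042) yaw of y 6.7  ybar slope 0.033
scene pred loop [269.9 150.7] cap [271.6 160.7] tip [273.  147.3]
top pred loop [394.  205.5] cap [390.8 204.7] tip [391.8 209.6]
```

View pics/tzz.png

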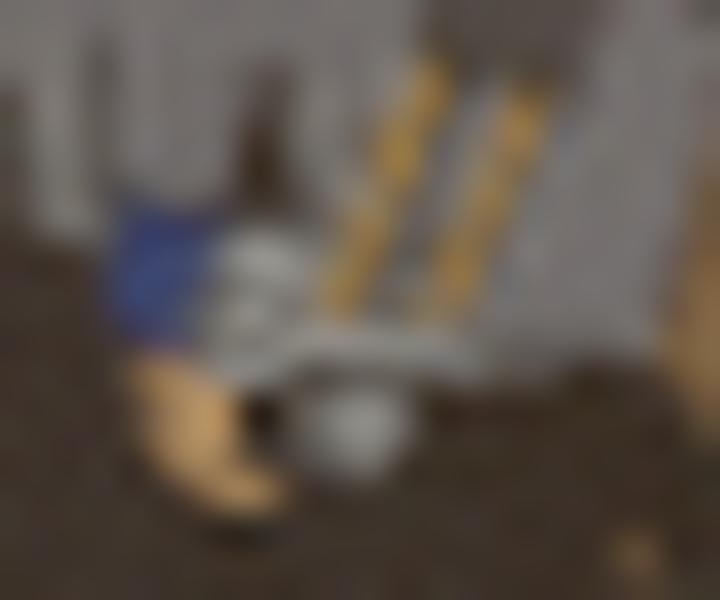

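View pics/sz.png

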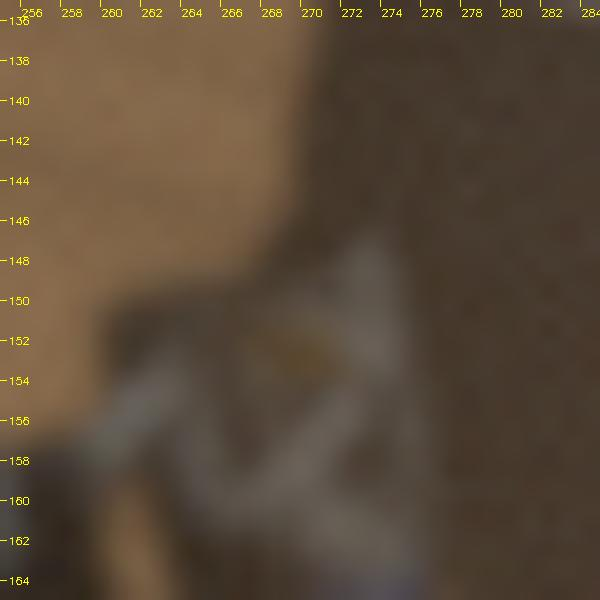

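>>> jog_arm:
  rows: "0.9 1 -0.2 2 0;0.9 2 -0.3 4 0;0.9 3.8 -0.3 7.1 0;0.9 3.8 -0.3 7.1 0"

```text
clock: 24.4
eef_pos: [0.456, -0.1558, 0.2634]
tool_rot: [[-0.808, 0.116, 0.578], [0.11, 0.993, -0.046], [-0.58, 0.026, -0.814]]
force: [-1.0, 0.2, -0.7]
grip_width: 0.0154
```

```bash
python3 st.py; python3 look.py 17
python3 - <<'E'
from h import *
im=cv2.imread('pics/top17.png');cv2.imwrite('pics/tzz.png',cv2.resize(im[196:216,380:404],None,fx=30,fy=30,interpolation=cv2.INTER_LANCZOS4))
c=cv2.imread('pics/scene17.png');crop(c,255,135,285,165,20,'pics/sz.png',2)
E
```

```text
q [ -38.9    1.9  123.7   40.6   30.3 -153.1] p [ 0.456  -0.1558  0.2634] t 24.4 lean 35.46 az -4.5 y az 83.3 yz 0.026 F [-1.   0.2 -0.7] w 0.0154
[[-0.8075, 0.1159, 0.5783], [0.1096, 0.9929, -0.046], [-0.5796, 0.0263, -0.8145]]
now post mm [-6.  -3.9  7. ] shift [  6.9  10.3 -64.8] z in post (-0.081 -0.041) yaw of y 6.7  ybar slope 0.032
scene pred loop [269.8 152.5] cap [271.4 162.4] tip [273.  147.3]
top pred loop [393.8 205. ] cap [390.6 204.2] tip [391.8 209.6]
```

View pics/tzz.png

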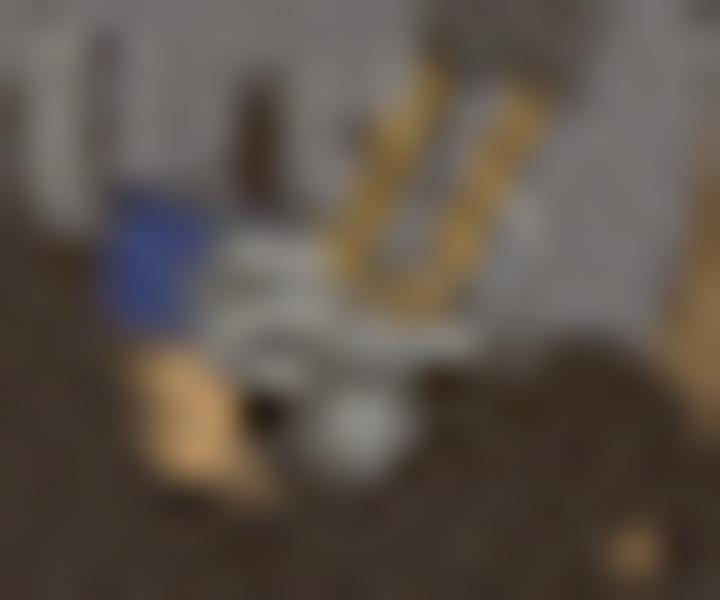

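View pics/sz.png

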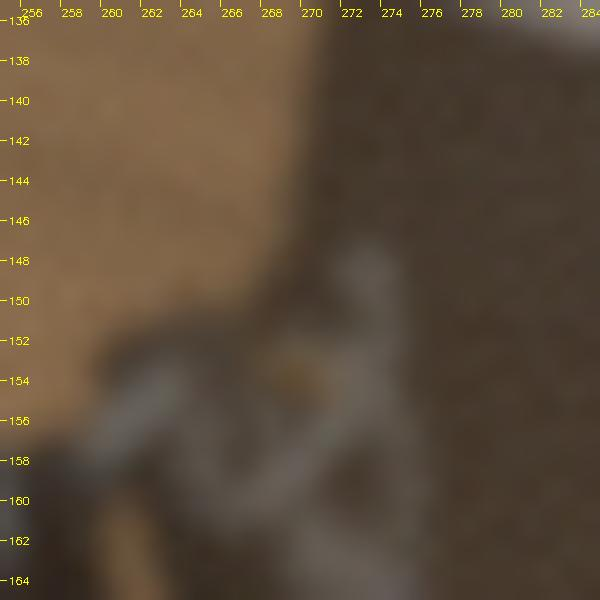

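>>> jog_arm:
  rows: "0.9 0.8 0 1.2 0;0.9 1.5 0 2.4 0;0.9 2.3 0 3.4 0;0.9 2.3 0 3.4 0"

```text
clock: 25.03
eef_pos: [0.4559, -0.1553, 0.2592]
tool_rot: [[-0.808, 0.115, 0.578], [0.109, 0.993, -0.045], [-0.579, 0.027, -0.815]]
force: [0.6, -0.1, -1.2]
grip_width: 0.015
```

```bash
python3 st.py; python3 look.py 18
python3 - <<'E'
from h import *
im=cv2.imread('pics/top18.png');cv2.imwrite('pics/tzz.png',cv2.resize(im[196:216,380:404],None,fx=30,fy=30,interpolation=cv2.INTER_LANCZOS4))
c=cv2.imread('pics/scene18.png');crop(c,255,135,285,165,20,'pics/sz.png',2)
E
```

```text
q [ -38.9    2.5  123.8   41.2   29.8 -153.8] p [ 0.4559 -0.1553  0.2592] t 25.0333 lean 35.42 az -4.5 y az 83.4 yz 0.027 F [ 0.6 -0.1 -1.2] w 0.015
[[-0.808, 0.1153, 0.5778], [0.1095, 0.993, -0.0451], [-0.5789, 0.0269, -0.8149]]
now post mm [-6.2 -3.5  2.7] shift [  4.4  10.  -68.2] z in post (-0.080 -0.042) yaw of y 6.7  ybar slope 0.032
scene pred loop [270.1 153.5] cap [271.8 163.3] tip [273.  147.3]
top pred loop [393.3 205.1] cap [390.1 204.4] tip [391.8 209.6]
```

View pics/tzz.png

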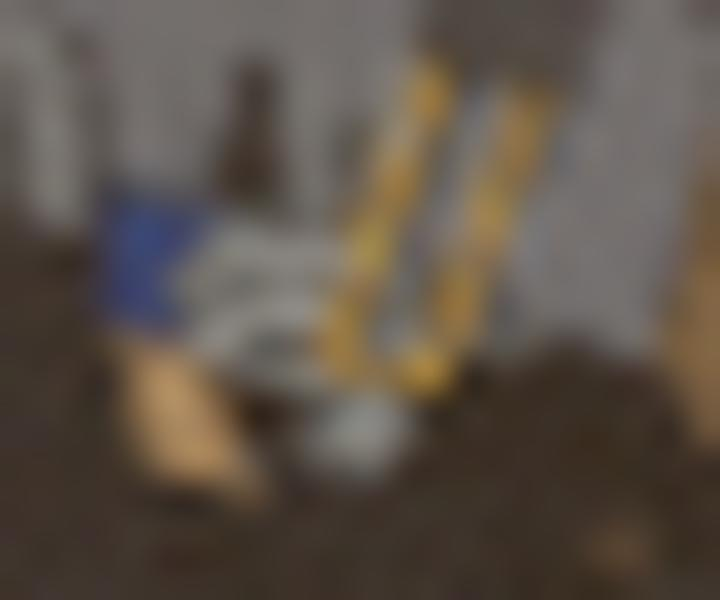

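View pics/sz.png

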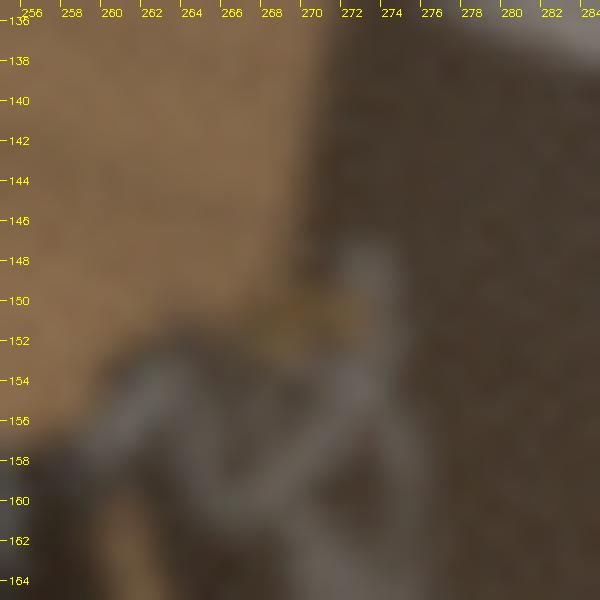

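>>> jog_arm:
  rows: "0.9 -2.5 -0.4 1.7 0;0.9 -5 -0.7 3.5 0;0.9 -7.3 -1 5.2 0;0.9 -7.3 -1 5.2 0"

```text
clock: 25.67
eef_pos: [0.4655, -0.1578, 0.2598]
tool_rot: [[-0.807, 0.115, 0.579], [0.109, 0.993, -0.046], [-0.58, 0.026, -0.814]]
force: [1.0, 0.3, -1.3]
grip_width: 0.0154
```

>>> jog_arm:
  rows: "0.9 0.6 0 0.8 0;0.9 1.2 0 1.6 0;0.9 1.2 0 1.6 0"

```text
clock: 25.92
eef_pos: [0.4647, -0.1573, 0.2572]
tool_rot: [[-0.808, 0.115, 0.578], [0.109, 0.993, -0.045], [-0.579, 0.027, -0.815]]
force: [-0.5, -0.3, -1.6]
grip_width: 0.0156
```

```bash
python3 st.py
```

```text
q [ -38.3    3.8  122.7   41.2   29.3 -153.4] p [ 0.4647 -0.1573  0.2572] t 25.9167 lean 35.42 az -4.5 y az 83.4 yz 0.027 F [-0.5 -0.3 -1.6] w 0.0156
[[-0.8079, 0.1154, 0.5779], [0.1095, 0.993, -0.0451], [-0.579, 0.0268, -0.8149]]
```

>>> jog_arm:
  rows: "0.9 0.6 0 0.8 0;0.9 0.6 0 0.8 0"

```text
clock: 26.08
eef_pos: [0.4647, -0.1574, 0.2564]
tool_rot: [[-0.808, 0.115, 0.578], [0.109, 0.993, -0.046], [-0.579, 0.026, -0.815]]
force: [-0.1, -0.2, -0.8]
grip_width: 0.0152
```

>>> jog_arm:
  rows: "0.9 0.6 0 0.8 0;0.9 0.6 0 0.8 0"

```text
clock: 26.25
eef_pos: [0.465, -0.1576, 0.256]
tool_rot: [[-0.807, 0.116, 0.579], [0.109, 0.993, -0.046], [-0.58, 0.026, -0.814]]
force: [-1.9, 0.3, 2.4]
grip_width: 0.0149
```

>>> jog_arm:
  rows: "0.9 0.6 0 0.8 0;0.9 0.6 0 0.8 0"

```text
clock: 26.42
eef_pos: [0.4654, -0.1578, 0.2557]
tool_rot: [[-0.806, 0.115, 0.58], [0.109, 0.993, -0.047], [-0.582, 0.025, -0.813]]
force: [-3.2, 1.9, 7.2]
grip_width: 0.0151
```

>>> jog_arm:
  rows: "0.9 0.5 0.3 0.2 0;0.9 0.5 0.3 0.2 0"

```text
clock: 26.58
eef_pos: [0.4653, -0.1576, 0.2556]
tool_rot: [[-0.806, 0.116, 0.581], [0.109, 0.993, -0.047], [-0.582, 0.025, -0.813]]
force: [-2.7, 1.2, 7.6]
grip_width: 0.015
```

>>> jog_arm:
  rows: "0.9 0.3 0.1 0.2 0;0.9 0.3 0.1 0.2 0"

```text
clock: 26.75
eef_pos: [0.4653, -0.1576, 0.2555]
tool_rot: [[-0.806, 0.116, 0.581], [0.108, 0.993, -0.048], [-0.583, 0.025, -0.812]]
force: [-2.7, 1.3, 9.2]
grip_width: 0.0154
```

>>> jog_arm:
  rows: "0.9 0 0 0 0;0.9 0 0 0 0;0.9 0 0 0 0;0.9 0 0 0 0"

```text
clock: 27.08
eef_pos: [0.4653, -0.1576, 0.2555]
tool_rot: [[-0.806, 0.116, 0.581], [0.108, 0.993, -0.048], [-0.583, 0.025, -0.812]]
force: [-3.2, 1.7, 9.0]
grip_width: 0.0151
```

>>> jog_arm:
  rows: "0.9 0 0 0.1 0;0.9 0 0 0.1 0;0.9 0 0 0.1 0;0.9 0 0 0.1 0;0.9 0 0 0.1 0;0.9 0 0 0.1 0;0.9 0 0 0.1 0;0.9 0 0 0.1 0"

```text
clock: 27.75
eef_pos: [0.4654, -0.1576, 0.2555]
tool_rot: [[-0.806, 0.116, 0.581], [0.108, 0.993, -0.048], [-0.583, 0.025, -0.812]]
force: [-3.3, 1.6, 9.0]
grip_width: 0.0148
```

>>> jog_arm:
  rows: "0.9 0 0 0 0;0.9 0 0 0 0"

```text
clock: 27.92
eef_pos: [0.4654, -0.1576, 0.2555]
tool_rot: [[-0.805, 0.116, 0.581], [0.108, 0.993, -0.048], [-0.583, 0.025, -0.812]]
force: [-3.4, 1.8, 8.5]
grip_width: 0.0148
```

```bash
python3 st.py; python3 look.py 19
python3 - <<'E'
from h import *
im=cv2.imread('pics/top19.png');cv2.imwrite('pics/tzz.png',cv2.resize(im[196:216,380:404],None,fx=30,fy=30,interpolation=cv2.INTER_LANCZOS4))
c=cv2.imread('pics/scene19.png');crop(c,255,135,285,165,20,'pics/sz.png',2)
E
```

```text
q [ -38.3    4.1  122.7   41.9   28.9 -154.1] p [ 0.4654 -0.1576  0.2555] t 27.9167 lean 35.67 az -4.7 y az 83.3 yz 0.025 F [-3.4  1.8  8.5] w 0.0148
[[-0.8055, 0.1159, 0.5812], [0.1084, 0.993, -0.0477], [-0.5826, 0.0246, -0.8124]]
now post mm [ 3.5 -3.5 -0.7] shift [ 10.   11.1 -76.6] z in post (-0.085 -0.040) yaw of y 6.7  ybar slope 0.030
scene pred loop [268.2 156.4] cap [269.8 166.1] tip [273.  147.3]
top pred loop [394.1 201.4] cap [390.9 200.6] tip [391.8 209.6]
```

View pics/tzz.png

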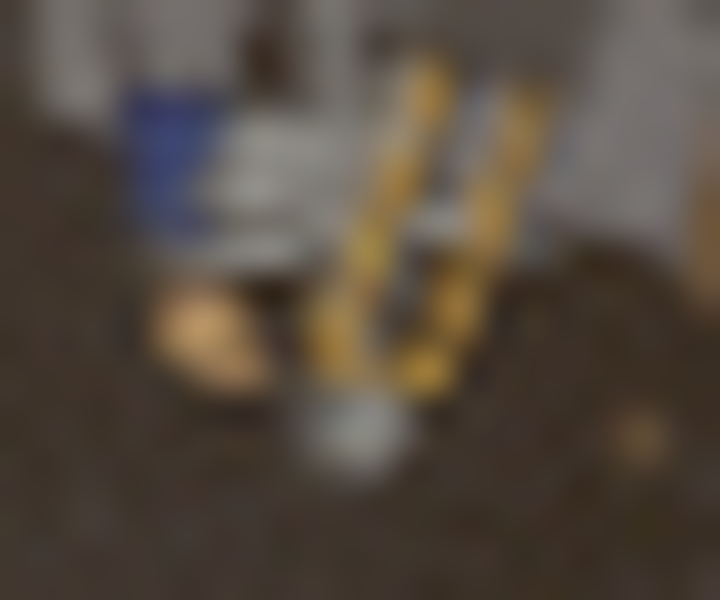

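View pics/sz.png

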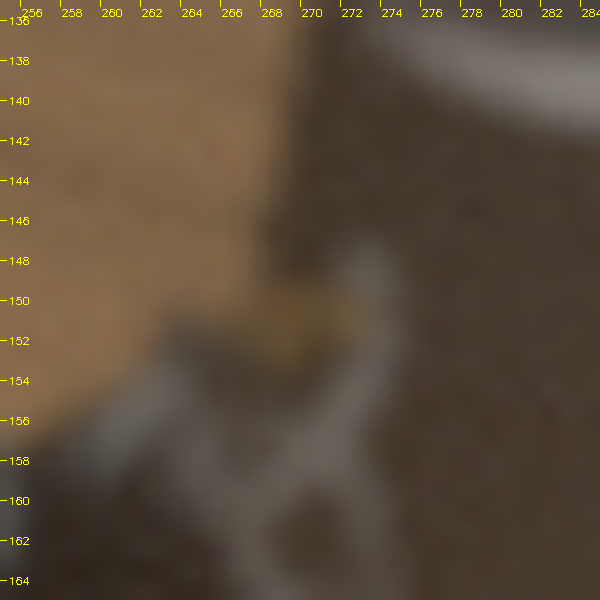

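>>> jog_arm:
  rows: "0.9 -0.4 -0.2 -0.5 0;0.9 -0.8 -0.3 -1 0;0.9 -0.8 -0.3 -1 0"
  force: 20

```text
clock: 28.47
eef_pos: [0.4649, -0.1575, 0.2558]
tool_rot: [[-0.807, 0.116, 0.58], [0.109, 0.993, -0.046], [-0.581, 0.026, -0.814]]
force: [-0.4, 1.9, 5.5]
grip_width: 0.0151
```

```bash
python3 st.py
```

```text
q [ -38.3    4.   122.7   41.7   29.1 -153.9] p [ 0.4649 -0.1575  0.2558] t 28.4667 lean 35.55 az -4.6 y az 83.4 yz 0.026 F [-0.4  1.9  5.5] w 0.0151
[[-0.8067, 0.1156, 0.5795], [0.1089, 0.993, -0.0465], [-0.5808, 0.0256, -0.8136]]
```

>>> jog_arm:
  rows: "0.9 -0.4 0.2 -0.6 0;0.9 -0.5 0.3 -0.9 0;0.9 -0.5 0.3 -0.9 0"

```text
clock: 28.72
eef_pos: [0.4644, -0.1571, 0.256]
tool_rot: [[-0.808, 0.116, 0.578], [0.109, 0.993, -0.046], [-0.58, 0.026, -0.815]]
force: [0.1, -0.2, 2.1]
grip_width: 0.0154
```

>>> jog_arm:
  rows: "0.83 0 0 0 0;0.82 0 0 0 0;0.815 0 0 0 0;0.81 0 0 0 0;0.805 0 0 0 0;0.8 0 0 0 0"

```text
clock: 29.22
eef_pos: [0.4641, -0.1567, 0.2556]
tool_rot: [[-0.808, 0.115, 0.578], [0.109, 0.993, -0.045], [-0.579, 0.027, -0.815]]
force: [-0.3, -0.6, 0.3]
grip_width: 0.0169
```

```bash
python3 st.py; python3 -c "
from h import *
cv2.imwrite('pics/w20.png',optics.snapshot('wrist'))"
```

```text
q [ -38.3    4.   122.8   41.5   29.2 -153.7] p [ 0.4641 -0.1567  0.2556] t 29.2167 lean 35.41 az -4.4 y az 83.4 yz 0.027 F [-0.3 -0.6  0.3] w 0.0169
[[-0.8081, 0.1152, 0.5776], [0.1094, 0.993, -0.0449], [-0.5787, 0.0269, -0.8151]]
```

View pics/w20.png

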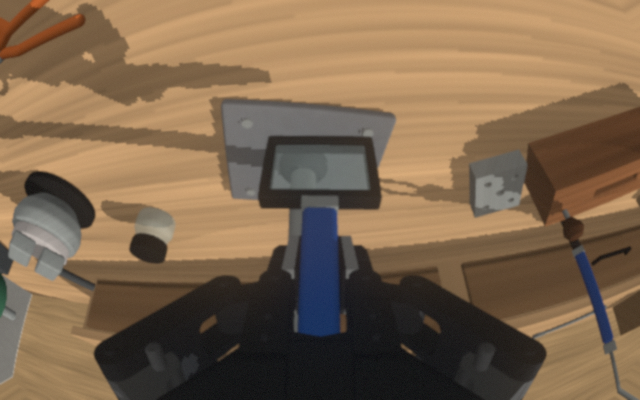

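>>> jog_arm:
  rows: "0.79 0 0 0 0;0.77 0 0 0 0;0.74 0 0 0 0;0.7 0 0 0 0;0.66 0 0 0 0;0.6 0 0 0 0;0.5 0 0 0 0;0.5 0 0 0 0"

```text
clock: 29.93
eef_pos: [0.4644, -0.157, 0.256]
tool_rot: [[-0.808, 0.115, 0.578], [0.109, 0.993, -0.046], [-0.58, 0.026, -0.815]]
force: [0.5, -0.3, -1.0]
grip_width: 0.043
```

```bash
python3 st.py; python3 -c "
from h import *
cv2.imwrite('pics/w21.png',optics.snapshot('wrist'))"
```

```text
q [ -38.3    3.9  122.8   41.5   29.2 -153.7] p [ 0.4644 -0.157   0.256 ] t 29.9333 lean 35.46 az -4.5 y az 83.4 yz 0.026 F [ 0.5 -0.3 -1. ] w 0.043
[[-0.8076, 0.1155, 0.5783], [0.1093, 0.993, -0.0456], [-0.5795, 0.0264, -0.8145]]
```

View pics/w21.png

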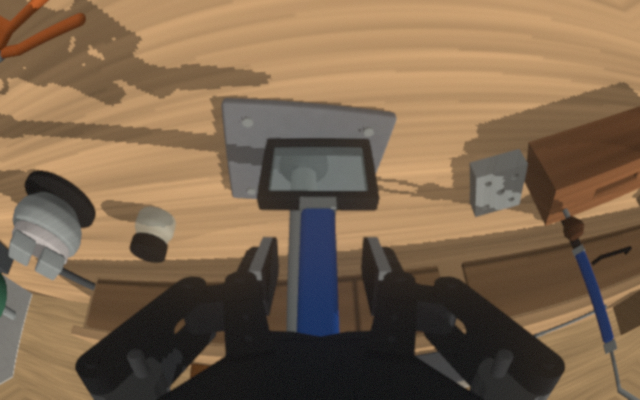

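>>> jog_arm:
  rows: "0.3 0 0 0 0;0.3 0 0 0 0;0.3 0 0 -10 0;0.3 0 0 -30 0;0.3 0 0 -50 0;0.3 0 0 -80 0;0.3 0 0 -110 0;0.3 0 0 -140 0"

```text
clock: 30.65
eef_pos: [0.3825, -0.1502, 0.3707]
tool_rot: [[-0.808, 0.115, 0.577], [0.109, 0.993, -0.045], [-0.579, 0.027, -0.815]]
force: [1.5, -0.7, 0.8]
grip_width: 0.0601
```

```bash
python3 st.py; python3 look.py 22; python3 -c "
from h import *
cv2.imwrite('pics/w22.png',optics.snapshot('wrist'))"
```

```text
q [ -46.5  -21.   128.1   30.7   49.4 -144.9] p [ 0.3825 -0.1502  0.3707] t 30.65 lean 35.40 az -4.5 y az 83.4 yz 0.027 F [ 1.5 -0.7  0.8] w 0.0601
[[-0.8082, 0.1152, 0.5775], [0.1093, 0.993, -0.0452], [-0.5786, 0.0266, -0.8151]]
now post mm [-78.8 -15.3 114.2] shift [ 9.  10.3 65.3] z in post (-0.080 -0.041) yaw of y 6.7  ybar slope 0.032
scene pred loop [277.7 109.1] cap [279.2 120.7] tip [273.  147.3]
top pred loop [399.  236.4] cap [395.3 234.4] tip [391.8 209.6]
```

View pics/w22.png

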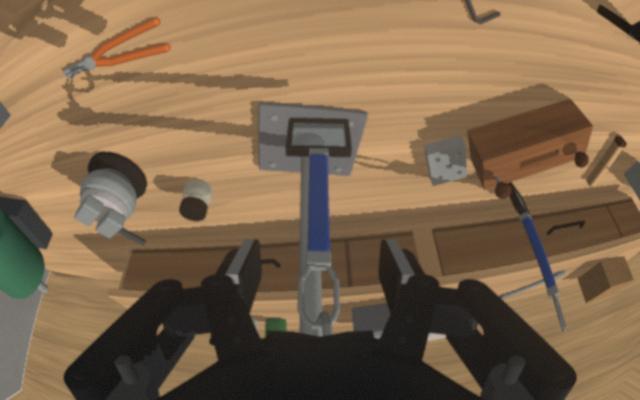

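>>> jog_arm:
  rows: "0.3 0 0 -40 0;0.3 0 0 -80 0;0.3 0 0 -100 0;0.3 0 0 -100 0;0.3 0 0 -100 0;0.3 0 0 -100 0;0.3 0 0 -100 0;0.3 0 0 -100 0"

```text
clock: 31.67
eef_pos: [0.3259, -0.1458, 0.4499]
tool_rot: [[-0.809, 0.115, 0.577], [0.11, 0.993, -0.043], [-0.578, 0.029, -0.816]]
force: [-0.2, -0.2, 0.4]
grip_width: 0.0594
```

>>> jog_arm:
  rows: "0.3 0 0 0 0;0.3 0 0 0 0;0.3 0 0 0 0;0.3 0 0 0 0;0.3 0 0 0 0;0.3 0 0 0 0;0.3 0 0 0 0;0.3 0 0 0 0"

```text
clock: 32.33
eef_pos: [0.3256, -0.1461, 0.4516]
tool_rot: [[-0.808, 0.115, 0.578], [0.109, 0.993, -0.046], [-0.58, 0.026, -0.814]]
force: [-0.2, -0.4, -0.5]
grip_width: 0.0598
```

```bash
python3 st.py
python3 - <<'E'
from h import *
I=[]
for i in range(8):
    w=optics.snapshot('wrist')[60:335,250:400].astype(float); I.append(cv2.GaussianBlur(w,(0,0),1.5))
print([round(np.abs(I[0]-x).max(),1) for x in I],[round(np.abs(I[0]-x).mean(),2) for x in I])
cv2.imwrite('pics/w23.png',optics.snapshot('wrist'))
s=optics.snapshot('scene');crop(s,230,130,310,230,6,'pics/s23.png')
t=optics.snapshot('top');crop(t,370,160,420,225,9,'pics/t23.png',5)
w=cv2.imread('pics/w23.png');crop(w,240,60,400,340,2,'pics/w23c.png')
E
```

```text
q [ -55.   -36.4  127.6   29.    67.3 -144.1] p [ 0.3256 -0.1461  0.4516] t 32.3333 lean 35.47 az -4.5 y az 83.4 yz 0.026 F [-0.2 -0.4 -0.5] w 0.0598
[[-0.8075, 0.1155, 0.5784], [0.1092, 0.993, -0.0458], [-0.5796, 0.0262, -0.8145]]
[np.float64(0.0), np.float64(12.3), np.float64(13.7), np.float64(13.5), np.float64(12.1), np.float64(7.2), np.float64(11.0), np.float64(12.6)] [np.float64(0.0), np.float64(0.32), np.float64(0.34), np.float64(0.34), np.float64(0.33), np.float64(0.34), np.float64(0.38), np.float64(0.42)]
```

View pics/w23.png

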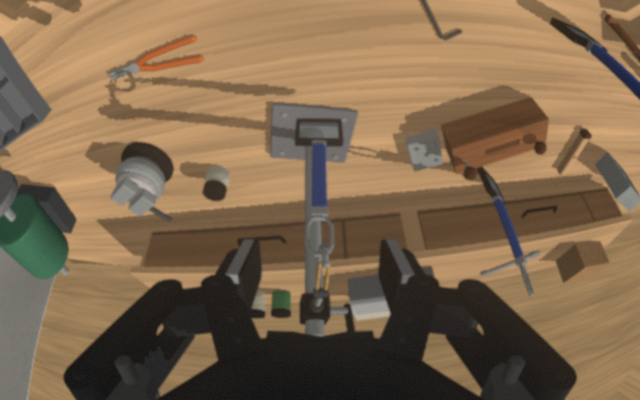

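View pics/s23.png

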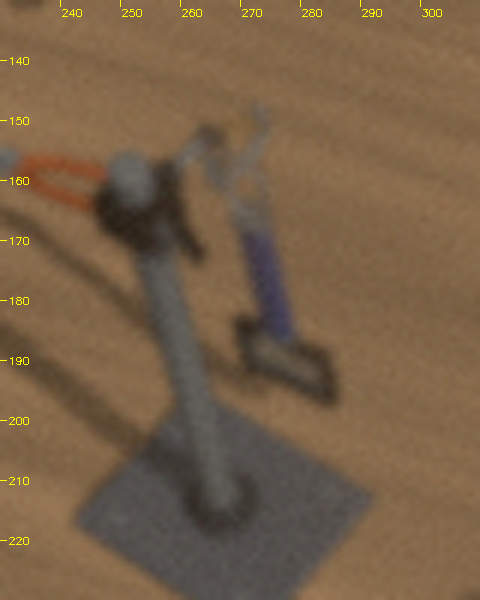

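View pics/t23.png

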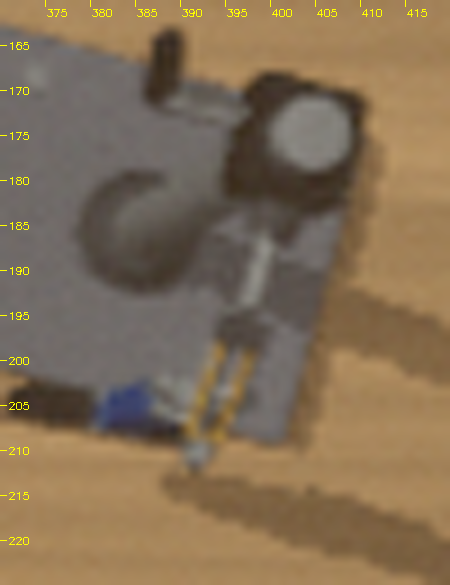

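>>> jog_arm:
  rows: "0.3 0 0 0 0;0.3 0 0 0 0;0.3 0 0 0 0;0.3 0 0 0 0;0.3 0 0 0 0;0.3 0 0 0 0;0.3 0 0 0 0;0.3 0 0 0 0"

```text
clock: 33.55
eef_pos: [0.3256, -0.146, 0.4515]
tool_rot: [[-0.808, 0.115, 0.578], [0.109, 0.993, -0.046], [-0.58, 0.026, -0.815]]
force: [1.1, 0.7, -0.2]
grip_width: 0.0598
```

>>> jog_arm:
  rows: "0.3 0 0 0 0;0.3 0 0 0 0;0.3 0 0 0 0;0.3 0 0 0 0;0.3 0 0 0 0;0.3 0 0 0 0;0.3 0 0 0 0;0.3 0 0 0 0"

```text
clock: 34.22
eef_pos: [0.3256, -0.1461, 0.4515]
tool_rot: [[-0.808, 0.115, 0.578], [0.109, 0.993, -0.046], [-0.58, 0.026, -0.815]]
force: [-0.2, 0.3, 0.1]
grip_width: 0.0599
```

Run:
```python
from h import *
ref=None
a=cv2.cvtColor(cv2.imread('pics/w23.png'),cv2.COLOR_BGR2GRAY).astype(np.float32)
for i in range(14):
    w=optics.snapshot('wrist'); g=cv2.cvtColor(w,cv2.COLOR_BGR2GRAY).astype(np.float32)
    sl=(slice(110,215),slice(285,350))
    sh,_=cv2.phaseCorrelate(a[sl],g[sl]); 
    # frame template
    T=a[115:150,290:350]; r=cv2.matchTemplate(g[105:160,280:360],T,cv2.TM_CCOEFF_NORMED);_,m,_,l=cv2.minMaxLoc(r)
    print(np.round(sh,2),l,round(m,3),end=' | ')
cv2.imwrite('pics/w24.png',w)
t=optics.snapshot('top');crop(t,350,180,420,225,10,'pics/t24.png',5)
print(monitor.sense()['clock'])
```

```text
[0.03 0.06] (10, 10) 0.997 | [0.02 0.  ] (10, 10) 0.997 | [-0.  0.] (10, 10) 0.997 | [ 0.05 -0.01] (10, 10) 0.997 | [0.02 0.01] (10, 10) 0.997 | [-0.02  0.02] (10, 10) 0.997 | [-0.    0.01] (10, 10) 0.997 | [0.05 0.  ] (10, 10) 0.997 | [ 0.03 -0.01] (10, 10) 0.997 | [0.03 0.02] (10, 10) 0.997 | [0.01 0.04] (10, 10) 0.997 | [ 0.02 -0.03] (10, 10) 0.997 | [-0.01  0.03] (10, 10) 0.997 | [0.04 0.01] (10, 10) 0.997 | 34.9667
```

View pics/t24.png

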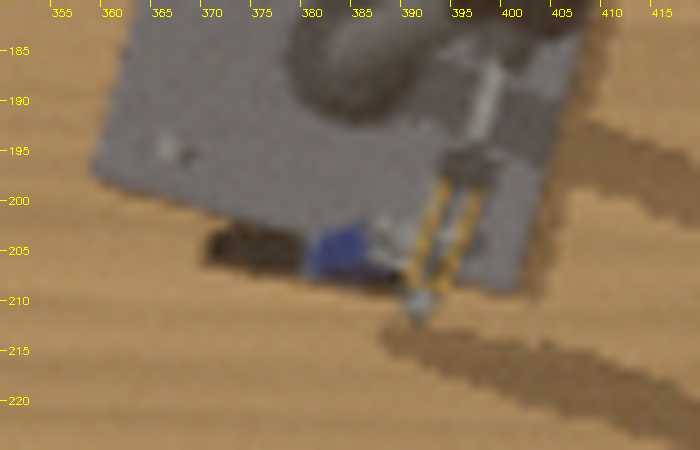

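```bash
python3 -c "
from h import *
print(job.hand_in(), monitor.sense()['clock'])"
```

```text
the job is handed in; nothing more can be done
the job is handed in; nothing more can be done
```

The magnifier hangs on the safety hook with the brass keeper shut above its loop, and I have handed the job in at about 35 s of the 72 s allowed.

**What I did:** I took the small magnifier by its handle, lifted it upright out of the block, and pressed its loop past the keeper until the pictures showed it spring shut. I then tugged it down, eased off, opened the gripper slowly and backed away. The moves cannot tilt the tool directly, so I got the roughly 30° lean by pushing the arm against its reach limits in free space.

**Last checks:**
- **Tug:** the upward force at the wrist held at 8.5–9.2 N for about 1.2 s, close to a kilo, with about 3.5 N of side force. The hook held.
- **Hanging:** the last pictures, top and wrist, show the loop under the shut keeper. The lens frame moved less than 0.1 pixel over the last two to three seconds, and the gripper was well clear.
- **Bystanders:** nothing else looked moved in the pictures.

**What was off:**
- **Jolt at a joint limit:** while I re-leaned the tool with the magnifier in hand, joint 3 ran into its end stop. That gave a brief wrist force of about 56 N, and the joint read 17.0–17.1° against its 17.06° limit, so I cannot rule out a slight overshoot.
- **Carrying and hanging angles:** the magnifier was tilted by up to about 25° while carried. It went onto the hook about 5° off upright and 7° turned.
- **Position estimates:** the pose worked out from the arm disagreed with the cameras by 3–4 mm at the hook, and I followed the cameras.

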